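# Put the bench tools back in their boxes

## Task

Sort the three tools left lying on the bench back into the plywood tool boxes: each goes into the box that already holds another of its own kind, standing handle down with its working end up. Lower each handle in rather than dropping it, leave the tools already in the boxes standing, and do not disturb the other things on the bench.

Things in the scene. Friction and masses are not known exactly. Their poses are not given: they have to be found in the camera images.
- gouge: To be put away. Carving gouge: pale handle of 8 flats, 26 wide; brass ferrule to x=12; steel shank 10 wide, 7 high at x=12 to 48; then a hollow channel blade about 17 wide. All in mm. 215 long, handle 26 high; about 90 g (varies). Lies on a flat, blade level. Origin: underside, where handle meets ferrule; x to the tip (105; handle end -110), z up as it lies; axis at z=13, balance at x about -20.
- file: To be put away. Flat file: pale flat-sided handle 20 to 26 wide; brass ferrule to x=12; flat steel blade 20 wide, 5 thick at x=18 to 105. All in mm. 215 long, handle 26 high; about 90 g (varies). Lies on a flat, blade level. Origin: underside, where handle meets ferrule; x to the tip (105; handle end -110), z up as it lies; axis at z=13, balance at x about -20.
- screwdriver: To be put away. Cabinet screwdriver: pale flat-sided handle swelling from 18 to 32 wide; brass ferrule to x=12; round shaft of diameter 8 at x=12 to 92; flat tip. All in mm. 215 long, handle 26 high; about 90 g (varies). Lies on a flat, blade level. Origin: underside, where handle meets ferrule; x to the tip (105; handle end -110), z up as it lies; axis at z=13, balance at x about -20.
- gouge_butt (a point): The centre of the gouge's handle end, on its axis.
- file_butt (a point): The centre of the file's handle end, on its axis.
- screwdriver_butt (a point): The centre of the screwdriver's handle end, on its axis.
- gouge_box: The open plywood box for gouges: the one where another gouge stands. The three boxes are alike, fixed to the bench, and change places. Outside 102 (x) x 130 (y) x 94 mm high; walls and floor 9 mm, so inside 84 x 112, 85 mm deep. Origin: centre of its underside; z up.
- file_box: The open plywood box for files: the one where another file stands. The three boxes are alike, fixed to the bench, and change places. Outside 102 (x) x 130 (y) x 94 mm high; walls and floor 9 mm, so inside 84 x 112, 85 mm deep. Origin: centre of its underside; z up.
- screwdriver_box: The open plywood box for screwdrivers: the one where another screwdriver stands. The three boxes are alike, fixed to the bench, and change places. Outside 102 (x) x 130 (y) x 94 mm high; walls and floor 9 mm, so inside 84 x 112, 85 mm deep. Origin: centre of its underside; z up.
- gouge_stock: The gouge already standing loose in its box, handle down, leaning about 36 degrees towards the box's +x wall, on its +y side (axis 28 to 36 mm from the middle). Same size, axes and origin as the gouge on the bench (blade 1 to 3 mm wider or narrower).
- file_stock: The file already standing loose in its box, handle down, leaning about 36 degrees towards the box's +x wall, on its +y side (axis 28 to 36 mm from the middle). Same size, axes and origin as the file on the bench (blade 1 to 3 mm wider or narrower).
- screwdriver_stock: The screwdriver already standing loose in its box, handle down, leaning about 36 degrees towards the box's +x wall, on its +y side (axis 28 to 36 mm from the middle). Same size, axes and origin as the screwdriver on the bench (blade 1 to 3 mm wider or narrower).
- slip_stone: Bystander: grey oilstone slip lying flat, 55 x 32 x 18 mm. Origin: centre of underside.
- sanding_block: Bystander: cork sanding block, 58 x 36 x 28 mm. Origin: centre of underside.
- mug: Bystander: blue mug, 80 mm across and 90 mm high, handle at its +y. Origin: centre of underside.
- mallet: Bystander: carver's round wooden mallet standing on its head, 90 mm across at the head, 232 mm high. Origin: centre of underside.
- plane: Bystander: steel bench plane, 245 mm long (its x), 62 mm wide, about 110 mm high. Origin: centre of the sole.

How it is judged:
By the outcome, as a careful person would: the job done as asked, in the order asked, and still so for the second after the job is handed in, with the robot touching nothing.
It also fails if it takes over 72 s, if anything falls off the work surface, if the arm or the gripper's body presses on something with over 40 N, if the wrist force passes 120 N, or if a joint passes its speed limit or range.

## Robot

A 7-joint arm with a two-finger parallel gripper is mounted at the origin on the work surface. World frame = base frame: x ahead of the robot, y to its left, z up, the work surface at z = 0. Lengths are in m, angles in rad, forces in N, time in s.
With the tool pointing down it reaches from about 0.4 to 0.85 m from the base axis. Payload 10.4 kg.
Tool frame: the origin (TCP) lies midway between the tips of the shut fingers; the grasp point (between the pads) lies 19 mm behind it (bot.grip_depth is the distance from the TCP to the grasp point, in m); z points along the fingers, y is the line along which they close (so a half turn about z gives the same grasp; the last joint's range is limited). The gripper opens to 87 mm and grips with 3 to 60 N. Pads are 19 mm wide; open, the fingers measure 117 mm over their backs; the gripper's body (75 mm by 190 mm) begins 51 mm behind the grasp point.
Start: joints at [1.269, 0.332, -0.065, 1.46, 0.022, 1.35, -0.088], TCP at [0.172, -0.601, 0.223] pointing down, gripper open.
Joint ranges: [-2.6, 2.6], [-0.5, 2.12], [-1.47, 1.34], [0.16, 2.42], [-1.27, 4.41], [0.06, 2.06], [-2.6, 2.6]. Speed limits (rad/s): [2.22, 2.22, 2.79, 2.79, 3.14, 3.14, 3.14].

## Interface

Orientations are given as a unit quaternion [x, y, z, w].
In Python, from workcell import bot, imaging gives the robot as it stands. The module is installed in compiled form; this text tells all that it offers.
- The arm moves only by the shell command python3 -m handwheel 'ROWS' [FORCE]. ROWS is text: rows parted by semicolons, each of 7 numbers parted by spaces: the shift along the tool's x, y, z in mm, then the turn, a rotation vector about the tool's x, y, z in rad, then the finger opening in mm, from 0 to 87. In form: tx ty tz rx ry rz gripper; .... A call has exactly 5 rows; each row shifts and turns the commanded pose from where the row before left it, along the tool's axes as they then stand; what a row does not reach is not made up. A row lasts 1/12 s, in which the tool goes at most 41.7 mm and 7.16 degrees, less where a joint would pass 70% of its speed; a pose out of reach is approached as far as the arm can. A call is refused whole if a number of a shift passes 41.7 or a number of a turn 0.125, either way. A call with a gripper value outside its range is refused whole. The fingers move at their own pace and stop on an object; FORCE is the grip in N (left out, the last holds). Time passes only in rows, so rows that do not move let the fingers close, or fill a call up. It gives the time, the measured TCP pose, the force, the opening and the grip force at its end, in the units of the state.
- bot.sense(): the state, without advancing time (a new reading comes with each control period).
- imaging.camera(name): name is "scene" or "top" or "wrist"; returns a dict with "img" (400x640x3 uint8, red, green, blue), "K" (3x3 intrinsics, pixels), "k1" (the pictures are not rectified: a ray, as slopes to the right and down, at radius r is drawn at 1 + k1 r^2 times it, then the intrinsics apply), "view" (4x4, takes a point from world to camera coordinates). Camera axes: x right, y down, z forward; pixel columns grow to the right and rows downward; lengths in m; the calibration is good to about 2 mm. A picture is of the moment at which its call begins. There is no depth.
- bot.close_job(): hands the job in; it is judged then, once.
The state is a dict: "time": time; "joint_positions": joint angles; "joint_vel": joint speeds; "joint_efforts": joint torques, N m; "position": TCP position; "tcp_rot": TCP orientation; "force": force on the tool from outside, world axes, zero at the start; "wrist_torque": the same for the moment, N m; "gripper_width": finger opening in m; "grasp_force": force on a finger pad.
Only numpy, scipy, OpenCV 4.12 (cv2) and the standard library are available. Lean on these libraries where they do the work, as an engineer would, in place of code of your own. Each camera call takes 0.05 s, during which the arm holds its last target. There are 200 camera calls.

## Working session

There is one attempt and no reset: what is moved stays moved. The work goes in short steps, Python scripts to look and compute and a shell command to move; the robot and the scene stay as the last step left them, time stands still between calls to the robot, and variables do not carry over. Pictures are saved under pics/ and viewed, at most 11 in all, crops included, and the job is handed in when it is done.

```bash
mkdir -p pics
cat > h.py <<'E'
import numpy as np, cv2, json
from scipy.spatial.transform import Rotation as R
from workcell import bot, imaging
def snap(n,tag):
    c=imaging.camera(n); cv2.imwrite(f'pics/{tag}.png',c['img'][:,:,::-1]); np.savez(f'pics/{tag}.npz',**{k:np.array(v) for k,v in c.items()}); return c
def load(tag): return dict(np.load(f'pics/{tag}.npz'))
def ray(c,uv):
    K=c['K'];p=np.linalg.solve(K,[uv[0],uv[1],1])[:2];r=np.hypot(*p);s=r
    for _ in range(30): s=r/(1+float(c['k1'])*s*s)
    p=p*(s/r if r>0 else 1)
    V=c['view'];o=-V[:3,:3].T@V[:3,3];d=V[:3,:3].T@np.array([*p,1]);return o,d/np.linalg.norm(d)
def atz(c,uv,z):
    o,d=ray(c,uv);return o+d*(z-o[2])/d[2]
def tri(l):
    A=np.zeros((3,3));b=np.zeros(3);rs=[ray(c,uv) for c,uv in l]
    for o,d in rs: P=np.eye(3)-np.outer(d,d);A+=P;b+=P@o
    x=np.linalg.solve(A,b);return x,[np.linalg.norm((np.eye(3)-np.outer(d,d))@(x-o))*1e3 for o,d in rs]
def proj(c,p):
    q=(c['view']@[*p,1])[:3];s=q[:2]/q[2];s=s*(1+float(c['k1'])*(s@s));return (c['K']@[*s,1])[:2]
E
python3 - <<'E'
from h import *
np.set_printoptions(precision=3,suppress=True)
for n in ['scene','top']:
    c=snap(n,n+'0');V=c['view'];print(n,c['K'].tolist() if hasattr(c['K'],'tolist') else c['K'],c['k1'],-V[:3,:3].T@V[:3,3],V[:3,:3])
s=bot.sense();print(s)
E
python3 -c "
import cv2
for n in ['scene','top']:
    i=cv2.imread(f'pics/{n}0.png');cv2.imwrite(f'pics/{n}0b.png',cv2.resize(i,(800,500),interpolation=cv2.INTER_CUBIC))"
```

```text
scene [[439.9561654733651, 0.0, 314.9236733150876], [0.0, 439.9561654733651, 199.40544319567513], [0.0, 0.0, 1.0]] -0.10948127183371276 [ 1.    -0.868  0.856] [[ 0.854  0.52   0.017]
 [ 0.336 -0.526 -0.781]
 [-0.398  0.672 -0.624]]
top [[401.29678509982597, 0.0, 323.68120609865736], [0.0, 401.29678509982597, 200.10051780286759], [0.0, 0.0, 1.0]] -0.0968976949337854 [0.327 0.002 1.287] [[-0.029 -1.     0.008]
 [-0.988  0.027 -0.152]
 [ 0.151 -0.013 -0.988]]
{'time': 0.1, 'joint_positions': array([ 1.269,  0.333, -0.065,  1.461,  0.022,  1.35 , -0.089]), 'joint_vel': array([ 0.   , -0.002, -0.   , -0.002, -0.001,  0.   ,  0.001]), 'joint_efforts': array([  0.002, -62.455,   0.025, -39.072,  -0.061,   0.037,   0.   ]), 'position': array([ 0.172, -0.601,  0.222]), 'tcp_rot': array([ 0.99 ,  0.139, -0.   , -0.001]), 'force': array([-0.154, -0.063, -0.41 ]), 'wrist_torque': array([ 0.03 , -0.036, -0.024]), 'grasp_force': 0.0, 'gripper_width': 0.08683413036486073}
```

View pics/scene0b.png

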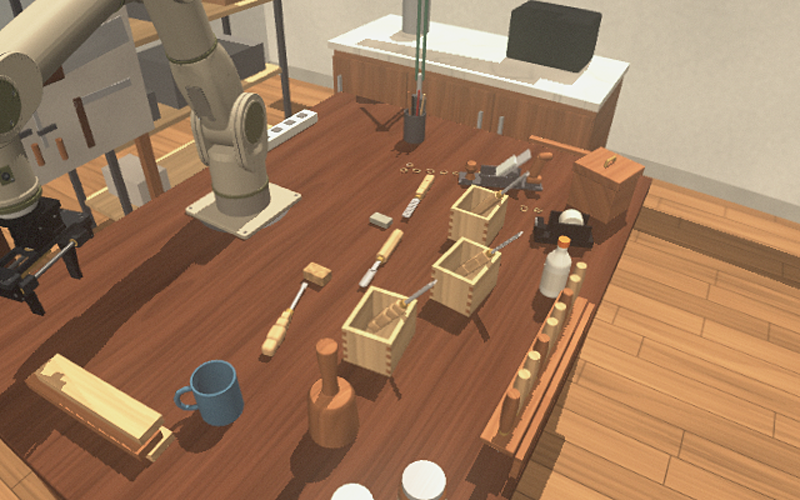

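View pics/top0b.png

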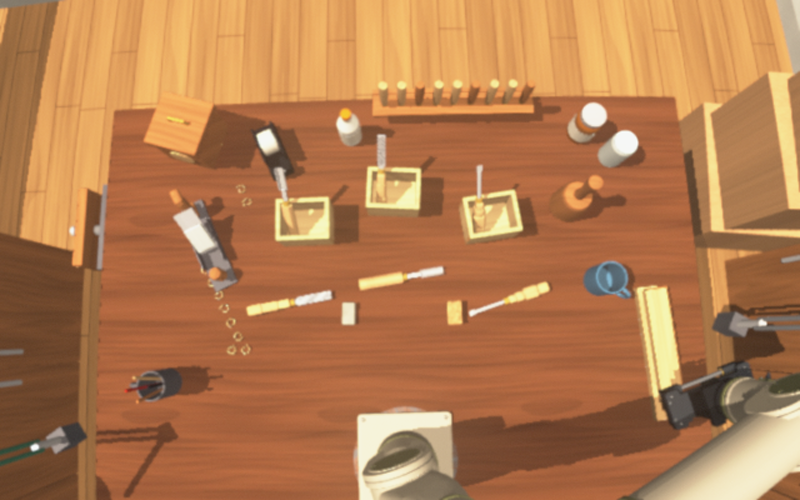

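The scene picture shows three boxes running left to back right and three tools in front of them. The top picture (800 px wide) shows boxes at about (304,220), (393,192) and (491,215), with tools at (290,302), (400,278) and (510,299). I'll enlarge both views to identify the kinds.

```bash
python3 -c "
import cv2
i=cv2.imread('pics/top0.png')[100:265,190:450];cv2.imwrite('pics/topc.png',cv2.resize(i,None,fx=3,fy=3,interpolation=cv2.INTER_CUBIC))
i=cv2.imread('pics/scene0.png')[110:300,200:430];cv2.imwrite('pics/scenec.png',cv2.resize(i,None,fx=3,fy=3,interpolation=cv2.INTER_CUBIC))"
```

```text
(no output)
```

View pics/topc.png

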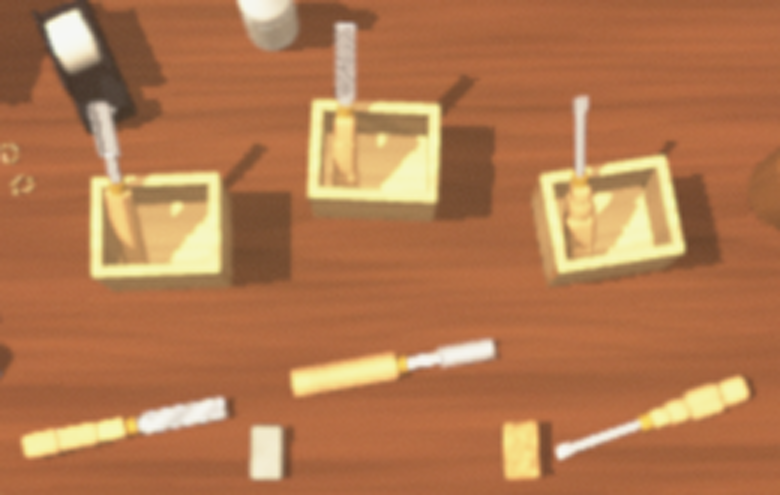

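View pics/scenec.png

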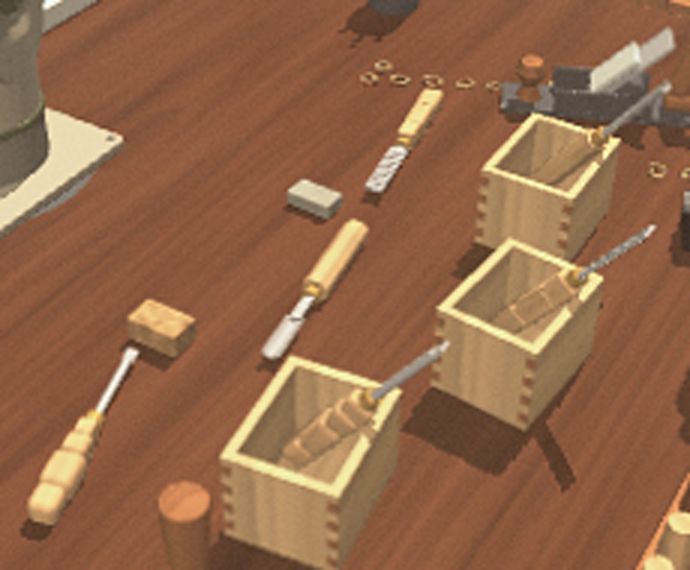

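The enlarged views settle the kinds. On the bench, +y to −y: file (hatched), gouge (middle), screwdriver (right). The boxes, +y to −y, hold gouge, file (hatched blade) and screwdriver. Next I triangulate from the pixels I read.

Run:
```python
from h import *
np.set_printoptions(precision=3,suppress=True)
T=load('top0');S=load('scene0')
t=lambda p:np.array(p)/3+[190,100]-1/3
s=lambda p:np.array(p)/3+[200,110]-1/3
pts={'file butt':((25,446),(432,95)),'file ferr':((128,426),(404,141)),'file tip':((226,407),(376,188)),
'gouge butt':((293,384),(356,228)),'gouge ferr':((400,365),(317,290)),'gouge tip':((494,349),(273,354)),
'sd butt':((746,389),(42,508)),'sd ferr':((646,422),(95,415)),'sd tip':((560,453),(134,353))}
for b,tt,ss in [('Gbox',[(91,177),(221,172),(227,273),(93,278)],[(535,117),(482,172),(568,190),(617,148)]),
 ('Fbox',[(312,100),(440,103),(437,204),(309,203)],[(602,285),(530,350),(438,310),(512,242)]),
 ('Sbox',[(538,175),(668,157),(684,252),(557,277)],[(400,393),(325,490),(222,457),(296,360)])]:
    if b=='Gbox': ss=[(617,148),(568,190),(482,172),(535,117)]
    P=[]
    for i in range(4): x,e=tri([(T,t(tt[i])),(S,s(ss[i]))]);P.append(x)
    P=np.array(P);print(b,P.mean(0),'x-edges',np.linalg.norm(P[0]-P[3]),np.linalg.norm(P[1]-P[2]),'y-edges',np.linalg.norm(P[0]-P[1]),np.linalg.norm(P[3]-P[2]), 'z',P[:,2],'err',max(e))
    d=(P[0]-P[1]+P[3]-P[2]);print('  yaw',np.degrees(np.arctan2(-d[0],d[1])))
    Q=np.array([atz(T,t(q),.094) for q in tt]);print('  top@.094',Q.mean(0));d=Q[0]-Q[1]+Q[3]-Q[2];print('  yaw',np.degrees(np.arctan2(-d[0],d[1])))
for k,(a,b) in pts.items():
    x,e=tri([(T,t(a)),(S,s(b))]);print(k,x,'err',e[0],'top@.013',atz(T,t(a),.013),'sc',atz(S,s(b),.013))
```

```text
Gbox [0.596 0.233 0.092] x-edges 0.10227873528001648 0.09889297505104776 y-edges 0.13904566205827149 0.13698041102239228 z [0.083 0.107 0.092 0.087] err 1.653837709146331
  yaw -0.34634573704704996
  top@.094 [0.595 0.232 0.094]
  yaw 0.5075300120805734
Fbox [0.666 0.011 0.09 ] x-edges 0.10453949042507894 0.10064905446872413 y-edges 0.13410477908519863 0.13225525375693645 z [0.085 0.099 0.091 0.085] err 4.495876839664597
  yaw -4.40335624540564
  top@.094 [0.665 0.01  0.094]
  yaw -2.4866649810322627
Sbox [ 0.593 -0.23   0.092] x-edges 0.1026304282883018 0.09520761502336103 y-edges 0.13478097339880868 0.1330574951041152 z [0.089 0.102 0.093 0.085] err 3.8492408767082797
  yaw 6.525660230055146
  top@.094 [ 0.593 -0.23   0.094]
  yaw 8.173531568545428
file butt [0.377 0.388 0.016] err 1.4008510557225806 top@.013 [0.378 0.39  0.013] sc [0.374 0.391 0.013]
file ferr [0.397 0.279 0.015] err 0.2184780120722708 top@.013 [0.397 0.28  0.013] sc [0.396 0.282 0.013]
file tip [0.416 0.176 0.016] err 2.711219117680716 top@.013 [0.414 0.175 0.013] sc [0.416 0.182 0.013]
gouge butt [0.437 0.104 0.015] err 0.3440742027791621 top@.013 [0.437 0.104 0.013] sc [0.436 0.106 0.013]
gouge ferr [ 0.456 -0.008  0.016] err 2.9045114555684255 top@.013 [ 0.454 -0.01   0.013] sc [ 0.456 -0.004  0.013]
gouge tip [ 0.47  -0.109  0.014] err 2.9111770640234127 top@.013 [ 0.468 -0.111  0.013] sc [ 0.472 -0.106  0.013]
sd butt [ 0.418 -0.376  0.021] err 2.66341866592814 top@.013 [ 0.417 -0.38   0.013] sc [ 0.415 -0.37   0.013]
sd ferr [ 0.386 -0.267  0.021] err 1.7811499585457995 top@.013 [ 0.385 -0.269  0.013] sc [ 0.382 -0.26   0.013]
sd tip [ 0.357 -0.175  0.011] err 1.8183001655134015 top@.013 [ 0.356 -0.176  0.013] sc [ 0.36  -0.176  0.013]
```

The geometry checks out: rim heights are about 0.092, tool axes about 0.015, and tool lengths about 215 mm. I'll move over towards the screwdriver and log joints so I can fit a kinematic model for planning.

```bash
cat > log.py <<'E'
from workcell import bot; import json
s=bot.sense();open('log.jsonl','a').write(json.dumps([list(map(float,s[k])) for k in('joint_positions','position','tcp_rot')])+'\n')
E
python3 log.py
python3 -m handwheel '29 -25 0 0 0 0 80;29 -25 0 0 0 0 80;29 -25 0 0 0 0 80;29 -25 0 0 0 0 80;29 -25 0 0 0 0 80'; python3 log.py
python3 -m handwheel '20 -15 0 0.1 0 0.1 80;20 -15 0 0.1 0 0.1 80;20 -15 0 0.1 0 0.1 80;20 -15 0 0 0.1 0.1 80;20 -15 0 0 0.1 0.1 80'; python3 log.py
python3 -m handwheel '0 0 0 -0.1 0 0.1 80;0 0 0 -0.1 0 0.1 80;0 0 0 -0.1 0 0.1 80;0 0 0 0 -0.1 0.1 80;0 0 0 0 -0.1 0.1 80'; python3 log.py
cat log.jsonl
cat > fit.py <<'E'
import numpy as np,json
from scipy.optimize import least_squares
from scipy.spatial.transform import Rotation as R
D=[json.loads(l) for l in open('log.jsonl')]
# axes: base; product of exponentials with sign/ angle offset unknown
def fk(q,L,sg):
    d1,l1,l2,l3=L[:4]
    r=R.identity();p=np.array([0,0,d1])
    ax='zyzyzyz'
    for i in range(7):
        r=r*R.from_euler(ax[i],sg[i]*q[i])
        if i==2:p=p+r.apply([0,0,l1])   # upper along z after j3
        if i==4:p=p+r.apply([0,0,l2])
        if i==6:p=p+r.apply([0,0,l3])
    return p,r
if __name__=='__main__':
    import itertools
    best=[]
    for s in itertools.product([1,-1],repeat=4):
        sg=[s[0],1,s[1],1,s[2],1,s[3]]
        for rz in (0,np.pi/2,np.pi,-np.pi/2):
            e=lambda L:np.concatenate([np.r_[fk(q,L,sg)[0]-p,.3*(R.from_quat(t).inv()*fk(q,L,sg)[1]*R.from_euler('z',rz+L[4])).as_rotvec()] for q,p,t in D])
            o=least_squares(e,[.35,.4,.45,.3,0]);best.append((o.cost,sg,rz,o.x))
    best.sort(key=lambda b:b[0]);print(*best[:3],sep='\n')
E
python3 fit.py
```

```text
time: 0.52
position: [0.2776, -0.439, 0.2222]
tcp_rot: [0.99, 0.139, -0.0, -0.0]
force: [0.4, -0.5, 0.7]
gripper_width: 0.08
grasp_force: 0.0
time: 0.93
position: [0.3697, -0.3575, 0.2313]
tcp_rot: [0.985, -0.095, 0.058, -0.131]
force: [-0.9, -0.2, 0.1]
gripper_width: 0.0801
grasp_force: 0.0
time: 1.35
position: [0.3682, -0.3565, 0.235]
tcp_rot: [0.947, -0.313, -0.06, -0.025]
force: [0.6, -0.4, 1.3]
gripper_width: 0.0797
grasp_force: 0.0
[[1.2693752000181675, 0.33278155729209513, -0.0646903554146285, 1.4608777894601794, 0.021591134514081244, 1.3498904775954215, -0.08852139614521605], [0.17191056437366367, -0.6005255669502898, 0.22184063635353446], [0.9902987691610224, 0.13895304784441126, -0.00011368643491030456, -0.0006207804018805819]]
[[1.0918407290074443, 0.10989741685703046, -0.18572415945729917, 1.7303014417295302, 0.021190109572703633, 1.303729488299232, -0.3905000114953717], [0.2775576452563464, -0.4390086564528572, 0.2222283336595526], [0.9903074498946058, 0.138892424136801, -0.00018091805309140247, -0.0001283327856104692]]
[[1.0408099866882186, 0.1768738345980172, -0.201064
[... 327 characters left out ...]
07773, 0.036419708050215625, 1.4667018385965052, -1.5607348759025488], [0.3682178299604457, -0.3564989640617937, 0.2350198049227883], [0.9473760445221378, -0.3134463034006387, -0.05993558563919919, -0.02525412291388137]]
(np.float64(0.0027897347874434124), [-1, 1, -1, 1, -1, 1, -1], 1.5707963267948966, array([-4.72979195e-02,  6.16127201e-01,  4.44187241e-01,  2.20294303e-01,
        8.27180632e-25]))
(np.float64(0.002789734787443413), [-1, 1, -1, 1, -1, 1, -1], -1.5707963267948966, array([-0.04729791,  0.61612719,  0.44418724,  0.2202943 ,  3.14159265]))
(np.float64(0.002789734787443418), [-1, 1, -1, 1, -1, 1, -1], 0, array([-0.04729792,  0.6161272 ,  0.44418724,  0.2202943 ,  1.57079632]))
```

```bash
cat > fit2.py <<'E'
import numpy as np,json
from scipy.optimize import least_squares
from scipy.spatial.transform import Rotation as R
sg=[-1,1,-1,1,-1,1,-1];ax='zyzyzyz'
def fk(q,O):
    r=R.identity();p=np.zeros(3);O=np.reshape(O,(-1,3))
    p=p+O[0]
    for i in range(7):
        r=r*R.from_euler(ax[i],sg[i]*q[i]); p=p+r.apply(O[i+1])
    return p,r*R.from_euler('z',np.pi/2)
O0=np.zeros((8,3));O0[0,2]=.35;O0[3,2]=.42;O0[5,2]=.42;O0[7,2]=.35
def fit():
    D=[json.loads(l) for l in open('log.jsonl')]
    e=lambda O:np.concatenate([(fk(q,O)[0]-p)/1e-3 for q,p,t in D]+[(O-O0.ravel())/.1])
    o=least_squares(e,O0.ravel());return o.x,D
if __name__=='__main__':
    O,D=fit();print(np.round(O.reshape(-1,3),3))
    for q,p,t in D: a,b=fk(q,O);print(np.round((a-p)*1e3,1),np.round((R.from_quat(t).inv()*b).as_rotvec(),3))
E
python3 fit2.py
```

```text
[[-0.018 -0.007  0.325]
 [ 0.013 -0.012 -0.025]
 [-0.002 -0.012  0.002]
 [ 0.007 -0.001  0.422]
 [ 0.02  -0.001  0.035]
 [ 0.002 -0.003  0.455]
 [ 0.002 -0.003 -0.001]
 [ 0.003  0.005  0.349]]
[0. 0. 0.] [ 0.  0. -0.]
[-0. -0.  0.] [ 0.  0. -0.]
[0. 0. 0.] [ 0. -0.  0.]
[-0.  0. -0.] [ 0.  0. -0.]
```

```bash
cat > ik.py <<'E'
from fit2 import *
lo=np.array([-2.6,-.5,-1.47,.16,-1.27,.06,-2.6])+.05;hi=np.array([2.6,2.12,1.34,2.42,4.41,2.06,2.6])-.05
O,D=fit();rng=np.random.default_rng(0)
def ik(p,r,seeds):
    best=None
    for q0 in seeds:
        def e(q):
            a,b=fk(q,O);return np.r_[(a-p)*10,(r.inv()*b).as_rotvec()*3]
        o=least_squares(e,np.clip(q0,lo+1e-3,hi-1e-3),bounds=(lo,hi),max_nfev=60)
        if o.cost<1e-5:return o.x
    return None
def pose(butt,phi,th,k,g=.1,d=.012):
    u=np.array([np.cos(phi),np.sin(phi),0]);Z=np.array([0,0,1.])
    a=np.sin(th)*u+np.cos(th)*Z;gz=np.cos(th)*u-np.sin(th)*Z;gx=k*a
    return butt+g*a+d*gz,R.from_matrix(np.c_[gx,np.cross(gz,gx),gz])
E
python3 - <<'E'
from ik import *
np.set_printoptions(precision=2,suppress=True)
B={'G':(.596,.233,0),'F':(.666,.011,-3.5),'S':(.593,-.23,7.5)}
for n,(x,y,w) in B.items():
  for k in(1,-1):
    for th in (0,25):
      s=''
      for ph in range(-105,106,30):
        p,r=pose(np.array([x-.015,y-.025,.015]),np.radians(ph),np.radians(th),k)
        az=-np.arctan2(y,x)
        seeds=[np.array([az+rng.uniform(-.5,.5),rng.uniform(-.3,1.2),rng.uniform(-1,1),rng.uniform(.8,2.3),rng.uniform(-1.2,4.3),rng.uniform(.3,2),rng.uniform(-2.5,2.5)]) for _ in range(7)]
        q=ik(p,r,seeds);s+=f' {ph}:'+('--' if q is None else f'ok')
      print(n,k,th,s)
E
```

```text
G 1 0  -105:-- -75:ok -45:ok -15:ok 15:ok 45:-- 75:ok 105:ok
G 1 25  -105:ok -75:ok -45:ok -15:ok 15:ok 45:ok 75:ok 105:ok
G -1 0  -105:-- -75:ok -45:ok -15:ok 15:ok 45:ok 75:ok 105:--
G -1 25  -105:ok -75:ok -45:ok -15:ok 15:ok 45:ok 75:ok 105:ok
F 1 0  -105:ok -75:ok -45:ok -15:ok 15:ok 45:ok 75:ok 105:ok
F 1 25  -105:ok -75:ok -45:ok -15:ok 15:ok 45:ok 75:ok 105:ok
F -1 0  -105:ok -75:ok -45:ok -15:ok 15:ok 45:ok 75:-- 105:ok
F -1 25  -105:ok -75:ok -45:ok -15:ok 15:ok 45:ok 75:ok 105:--
S 1 0  -105:ok -75:ok -45:ok -15:ok 15:ok 45:ok 75:ok 105:--
S 1 25  -105:-- -75:ok -45:-- -15:ok 15:ok 45:ok 75:ok 105:ok
S -1 0  -105:ok -75:ok -45:ok -15:ok 15:ok 45:ok 75:-- 105:--
S -1 25  -105:ok -75:ok -45:ok -15:ok 15:ok 45:ok 75:ok 105:ok
```

```bash
cat > sim.py <<'E'
from ik import *
np.set_printoptions(precision=2,suppress=True)
def step(q,p,r):
    def e(x):
        a,b=fk(x,O);return np.r_[(a-p)*100,(r.inv()*b).as_rotvec()*30,(x-q)*.05]
    o=least_squares(e,np.clip(q,lo+1e-3,hi-1e-3),bounds=(lo,hi),max_nfev=30);return o.x,np.linalg.norm(e(o.x)[:6])
def run(q,poses):
    mx=0
    for p,r in poses:
        q2,e=step(q,p,r);mx=max(mx,np.abs(q2-q).max());q=q2
        if e>.3:return q,e,mx
    return q,e,mx
def axpose(pt,phi,th,k,d=.012):
    p,r=pose(pt,phi,th,k,g=0,d=d);return p,r
def plan(q,grasp,phi0,k,goal,phi1,th1,lead='pitch',n=25):
    # grasp: axis grasp point on bench; goal: grasp point in box
    H=np.radians(90);out=[]
    up=grasp+[0,0,.22];ov=goal+[0,0,.15]
    L=[(grasp,phi0,H),(up,phi0,H)]
    if lead=='pitch':L+=[(up,phi0,th1),(ov,phi1,th1),(goal,phi1,th1)]
    else:L+=[(ov,phi1,H),(ov,phi1,th1),(goal,phi1,th1)]
    for A,B in zip(L[:-1],L[1:]):
        q,e,mx=run(q,[axpose(A[0]+(B[0]-A[0])*t,A[1]+(B[1]-A[1])*t,A[2]+(B[2]-A[2])*t,k) for t in np.linspace(0,1,n)])
        out.append((q,round(e,3),round(mx,2)))
    return out
E
cat > t.py <<'E'
from sim import *
T={'S':((.388,-.277,.013),106.6),'G':((.453,.001,.013),-80),'F':((.395,.290,.013),-79.5)}
B={'G':(.596,.233,0),'F':(.666,.011,-3.5),'S':(.593,-.23,7.5)}
q0=np.array(D[-1][0])
for n,(g,ph) in T.items():
  x,y,w=B[n];w=np.radians(w);th=np.radians(27)
  u=np.array([np.cos(w),np.sin(w),0]);v=np.array([-u[1],u[0],0])
  goal=np.array([x,y,.016])-.028*u-.022*v+.1*(np.sin(th)*u+np.cos(th)*np.array([0,0,1]))
  for k in(1,-1):
    # start config: multi-start ik near
    p,r=axpose(np.array(g)+[0,0,.2],np.radians(ph),np.pi/2,k)
    az=-np.arctan2(g[1],g[0])
    for s7 in(-1.5,0,1.5):
      q,e=step(np.array([az,.2,0,1.7,0,1.3,s7]),p,r)
      if e<.3:break
    else: print(n,k,'no start');continue
    for lead in('pitch','yaw'):
      print(n,k,lead,'start',q)
      for o in plan(q,np.array(g),np.radians(ph),k,goal,w,th,lead):print('   ',*o)
E
python3 t.py
```

```text
S 1 pitch start [ 0.65  0.05 -0.13  1.84  0.01  1.25  0.81]
    [ 1.09  0.07 -0.59  1.79  0.04  1.3   0.78] 0.0 0.41
    [ 1.35  0.97 -0.95  1.22 -0.04  2.01  0.64] 0.431 0.32
    [ 1.37  1.01 -0.99  1.22 -0.03  2.01  0.61] 1.098 0.04
    [ 1.75  0.87 -1.25  2.07 -1.22  0.11  0.71] 0.321 1.71
S 1 yaw start [ 0.65  0.05 -0.13  1.84  0.01  1.25  0.81]
    [ 1.09  0.07 -0.59  1.79  0.04  1.3   0.78] 0.0 0.41
    [ 0.61  0.47 -0.41  1.27  0.18  1.44 -1.22] 0.0 0.09
    [ 1.77  0.43 -1.24  2.04 -1.22  0.37  0.35] 0.0 0.24
    [ 1.75  0.87 -1.25  2.07 -1.22  0.11  0.71] 0.321 0.03
S -1 pitch start [ 0.46  0.02  0.06  1.87 -0.    1.25 -2.33]
    [ 0.9   0.03 -0.39  1.82  0.01  1.29 -2.34] 0.0 0.43
    [ 1.38  0.96 -0.98  1.24 -0.04  2.01 -2.51] 0.503 0.35
    [ 1.4   1.   -1.02  1.24 -0.03  2.01 -2.54] 1.172 0.04
    [ 1.87  0.74 -1.42  2.09 -1.22  0.14 -2.55] 2.782 1.87
S -1 yaw start [ 0.46  0.02  0.06  1.87 -0.    1.25 -2.33]
    [ 0.9   0.03 -0.39  1.82  0.01  1.29 -2.34] 0.0 0.43
    [-0.63  0.28  1.29  1.74 -0.28  1.35 -2.55] 0.868 0.96
    [-0.43  0.44  1.29  1.99 -1.22  0.97 -2.55] 
[... 1116 characters left out ...]
41 0.12
    [ 0.02  0.16 -0.1   2.2   2.01  0.11  2.55] 27.505 1.46
    [ 0.16  0.41 -0.25  2.24  2.86  0.62  1.83] 0.0 0.55
F -1 pitch start [-0.6   0.09 -0.07  1.8   0.01  1.25 -0.5 ]
    [-0.33  0.09 -0.36  1.76  0.03  1.3  -0.52] 0.0 0.41
    [-0.95  0.65 -0.16  1.42  0.72  2.01 -0.97] 0.0 0.12
    [-0.24  0.01  0.15  2.22  2.52  0.23 -1.03] 0.0 0.35
    [-0.13  0.37  0.04  2.24  2.91  0.58 -1.46] 0.0 0.05
F -1 yaw start [-0.6   0.09 -0.07  1.8   0.01  1.25 -0.5 ]
    [-0.33  0.09 -0.36  1.76  0.03  1.3  -0.52] 0.0 0.41
    [ 0.12  0.52 -0.24  1.17  0.12  1.46  1.4 ] 0.0 0.09
    [ 0.21  0.04 -0.32  2.2   2.45  0.24 -0.96] 0.0 0.56
    [ 0.26  0.42 -0.37  2.22  2.8   0.61 -1.22] 0.0 0.03
```

```bash
cat > t2.py <<'E'
from sim import *
x,y,w=.593,-.23,np.radians(7.5);th=np.radians(27);H=np.pi/2;r=np.radians
u=np.array([np.cos(w),np.sin(w),0]);v=np.array([-u[1],u[0],0])
goal=np.array([x,y,.016])-.028*u-.022*v+.1*(np.sin(th)*u+np.cos(th)*np.array([0,0,1]))
g=np.array([.388,-.277,.013])
for k,s7 in((1,.8),(-1,-2.3)):
 for mid in (np.array([.45,-.22,.25]),np.array([.5,-.1,.25])):
  for yaw in (0,-30,-60):
   for ph1 in (7.5,-20,-45):
    p,R0=axpose(g+[0,0,.2],r(106.6),H,k);q,e=step(np.array([.6,.1,0,1.8,0,1.25,s7]),p,R0)
    L=[(g+[0,0,.2],r(106.6),H),(mid,r(yaw),H),(mid,r(yaw),th),(goal+[0,0,.15],r(ph1),th),(goal,r(ph1),th)]
    o=[]
    for A,B in zip(L[:-1],L[1:]):
        q,e,mx=run(q,[axpose(A[0]+(B[0]-A[0])*t,A[1]+(B[1]-A[1])*t,A[2]+(B[2]-A[2])*t,k) for t in np.linspace(0,1,25)]);o.append((round(e,2),round(mx,2)))
    print(k,mid,yaw,ph1,[(float(a),float(b)) for a,b in o],q)
E
python3 t2.py
```

```text
1 [ 0.45 -0.22  0.25] 0 7.5 [(0.0, 0.08), (1.24, 0.41), (4.05, 0.48), (3.64, 1.26)] [-0.67 -0.17  1.29  2.16 -1.22  0.52  0.18]
1 [ 0.45 -0.22  0.25] 0 -20 [(0.0, 0.08), (1.24, 0.41), (4.05, 0.48), (3.55, 1.67)] [ 1.82 -0.1  -1.42  2.12 -1.22  0.11 -0.41]
1 [ 0.45 -0.22  0.25] 0 -45 [(0.0, 0.08), (1.24, 0.41), (4.05, 0.48), (5.64, 2.71)] [ 1.71 -0.45 -1.42  2.15  0.37  0.15 -2.55]
1 [ 0.45 -0.22  0.25] -30 7.5 [(0.0, 0.11), (0.31, 0.17), (6.36, 0.51), (0.32, 1.89)] [ 1.75  0.87 -1.25  2.07 -1.22  0.11  0.71]
1 [ 0.45 -0.22  0.25] -30 -20 [(0.0, 0.11), (0.31, 0.17), (6.36, 0.51), (3.55, 1.17)] [ 1.82 -0.1  -1.42  2.12 -1.22  0.11 -0.41]
1 [ 0.45 -0.22  0.25] -30 -45 [(0.0, 0.11), (0.31, 0.17), (6.36, 0.51), (5.64, 0.97)] [ 1.71 -0.45 -1.42  2.15  0.37  0.15 -2.55]
1 [ 0.45 -0.22  0.25] -60 7.5 [(0.0, 0.13), (1.28, 0.35), (9.69, 0.23), (0.32, 2.8)] [ 1.75  0.87 -1.25  2.07 -1.22  0.11  0.71]
1 [ 0.45 -0.22  0.25] -60 -20 [(0.0, 0.13), (1.28, 0.35), (9.69, 0.23), (3.94, 1.97)] [-0.64 -0.21  0.96  2.23  1.12  0.11 -2.55]
1 [ 0.45 -0.22  0.25] -60 -45 [(0.0, 0.13), (1.28, 0.35), (9.69, 0.
[... 2920 characters left out ...]
 1.29  2.29 -1.22  0.34 -2.55]
-1 [ 0.5  -0.1   0.25] -30 -20 [(1.09, 0.8), (39.81, 1.14), (24.83, 0.49), (16.36, 0.23)] [-0.72 -0.45  1.29  2.27 -1.22  0.14 -2.55]
-1 [ 0.5  -0.1   0.25] -30 -45 [(1.09, 0.8), (39.81, 1.14), (24.83, 0.49), (26.44, 0.26)] [-0.65 -0.45  1.29  2.27 -1.22  0.11 -2.55]
-1 [ 0.5  -0.1   0.25] -60 7.5 [(0.44, 1.34), (49.71, 1.22), (37.74, 1.32), (8.95, 0.22)] [-0.68 -0.45  1.29  2.29 -1.22  0.34 -2.55]
-1 [ 0.5  -0.1   0.25] -60 -20 [(0.44, 1.34), (49.71, 1.22), (37.74, 1.32), (16.36, 0.1)] [-0.72 -0.45  1.29  2.27 -1.22  0.14 -2.55]
-1 [ 0.5  -0.1   0.25] -60 -45 [(0.44, 1.34), (49.71, 1.22), (37.74, 1.32), (26.44, 0.1)] [-0.65 -0.45  1.29  2.27 -1.22  0.11 -2.55]
```

```bash
cat > t3.py <<'E'
from sim import *
x,y,w=.593,-.23,np.radians(7.5);th=np.radians(27);H=np.pi/2;r=np.radians
u=np.array([np.cos(w),np.sin(w),0]);v=np.array([-u[1],u[0],0])
g=np.array([.388,-.277,.013]);k=-1
for mid in (np.array([.45,-.25,.25]),np.array([.5,-.1,.25])):
  for yaw in (240,280,310):
   for ph1 in (367.5,345):
    u1=np.array([np.cos(r(ph1)),np.sin(r(ph1)),0])
    goal=np.array([x,y,.016])-.028*u-.022*v+.1*(np.sin(th)*u1+np.cos(th)*np.array([0,0,1]))
    q=np.array(D[-1][0])
    L=[(np.array([.388,-.277,.2]),r(106.6),H),(mid,r(yaw),H),(mid,r(yaw),th),(goal+[0,0,.15],r(ph1),th),(goal,r(ph1),th)]
    q,e,mx=run(q,[axpose(L[0][0],r(143.4-36.8*t),H,k) for t in np.linspace(0,1,10)]);o=[(round(e,2),round(mx,2))];qs=[q]
    for A,B in zip(L[:-1],L[1:]):
        q,e,mx=run(q,[axpose(A[0]+(B[0]-A[0])*t,A[1]+(B[1]-A[1])*t,A[2]+(B[2]-A[2])*t,k) for t in np.linspace(0,1,40)]);o.append((round(e,2),round(mx,2)));qs.append(q)
    print(mid,yaw,ph1,[(float(a),float(b)) for a,b in o],qs[0],qs[-1])
E
python3 t3.py
```

```text
[ 0.45 -0.25  0.25] 240 367.5 [(0.0, 0.25), (0.0, 0.06), (0.0, 0.03), (0.98, 1.06), (3.49, 0.48)] [ 0.8   0.05 -0.29  1.87  0.01  1.22 -2.35] [ 0.48  0.1   0.13  2.2   4.36  0.66 -2.4 ]
[ 0.45 -0.25  0.25] 240 345 [(0.0, 0.25), (0.0, 0.06), (0.0, 0.03), (0.0, 0.39), (0.0, 0.04)] [ 0.8   0.05 -0.29  1.87  0.01  1.22 -2.35] [ 0.55  0.36 -0.11  2.27  3.4   0.59 -1.67]
[ 0.45 -0.25  0.25] 280 367.5 [(0.0, 0.25), (0.0, 0.08), (0.0, 0.04), (0.31, 0.28), (3.49, 0.25)] [ 0.8   0.05 -0.29  1.87  0.01  1.22 -2.35] [ 0.48  0.1   0.13  2.2   4.36  0.66 -2.4 ]
[ 0.45 -0.25  0.25] 280 345 [(0.0, 0.25), (0.0, 0.08), (0.0, 0.04), (0.0, 0.24), (0.0, 0.04)] [ 0.8   0.05 -0.29  1.87  0.01  1.22 -2.35] [ 0.59  0.36 -0.16  2.27  3.38  0.58 -1.64]
[ 0.45 -0.25  0.25] 310 367.5 [(0.0, 0.25), (0.0, 0.09), (0.57, 0.11), (1.71, 0.24), (3.39, 3.3)] [ 0.8   0.05 -0.29  1.87  0.01  1.22 -2.35] [ 1.84  0.67 -1.42  2.12  4.36  0.11 -1.95]
[ 0.45 -0.25  0.25] 310 345 [(0.0, 0.25), (0.0, 0.09), (0.57, 0.11), (1.71, 0.24), (0.0, 2.22)] [ 0.8   0.05 -0.29  1.87  0.01  1.22 -2.35] [ 1.22  0.55 -0.82  2.23  3.15  0.54 -
[... 409 characters left out ...]
, 0.25), (0.0, 0.07), (0.0, 0.03), (0.36, 0.38), (3.49, 0.24)] [ 0.8   0.05 -0.29  1.87  0.01  1.22 -2.35] [ 0.48  0.1   0.13  2.2   4.36  0.66 -2.4 ]
[ 0.5  -0.1   0.25] 280 345 [(0.0, 0.25), (0.0, 0.07), (0.0, 0.03), (0.0, 0.29), (0.0, 0.03)] [ 0.8   0.05 -0.29  1.87  0.01  1.22 -2.35] [ 0.49  0.35 -0.06  2.27  3.41  0.59 -1.7 ]
[ 0.5  -0.1   0.25] 310 367.5 [(0.0, 0.25), (0.0, 0.08), (0.0, 0.05), (0.41, 0.18), (3.39, 2.78)] [ 0.8   0.05 -0.29  1.87  0.01  1.22 -2.35] [ 1.84  0.67 -1.42  2.12  4.36  0.11 -1.95]
[ 0.5  -0.1   0.25] 310 345 [(0.0, 0.25), (0.0, 0.08), (0.0, 0.05), (0.0, 0.17), (0.0, 0.04)] [ 0.8   0.05 -0.29  1.87  0.01  1.22 -2.35] [ 0.59  0.36 -0.16  2.27  3.38  0.58 -1.64]
```

```bash
cat > d.py <<'E'
# usage: d.py x y z phi_deg theta_deg [d]  -> delta to TCP pose for axis grasp point (k=-1)
import sys; from h import *
x,y,z,ph,th=map(float,sys.argv[1:6]);d=float(sys.argv[6]) if len(sys.argv)>6 else .009
ph,th=np.radians([ph,th]);u=np.array([np.cos(ph),np.sin(ph),0]);Z=np.array([0,0,1.])
a=np.sin(th)*u+np.cos(th)*Z;gz=np.cos(th)*u-np.sin(th)*Z;gx=-a
p=np.array([x,y,z])+d*gz;r=R.from_matrix(np.c_[gx,np.cross(gz,gx),gz])
s=bot.sense();r0=R.from_quat(s['tcp_rot']);dp=p-s['position']
np.set_printoptions(precision=3,suppress=True)
print('now',s['position'],'goal',p,'time',s['time'],'w',s['gripper_width'],'f',s['grasp_force'],s['force'])
print('turn(body)',(r0.inv()*r).as_rotvec(),'shift mm in current axes',r0.inv().apply(dp)*1e3,'in goal axes',r.inv().apply(dp)*1e3)
print('j',s['joint_positions'])
E
python3 d.py 0.388 -0.277 0.15 106.6 90
```

```text
now [ 0.368 -0.356  0.235] goal [ 0.388 -0.277  0.141] time 1.35 w 0.0797200716172912 f 0.0 [ 0.632 -0.437  1.266]
turn(body) [0.032 0.129 0.641] shift mm in current axes [-19.055 -74.619  98.082] in goal axes [-70.534 -41.67   94.02 ]
j [ 0.889  0.192 -0.235  1.618  0.036  1.467 -1.561]
```

```bash
python3 -m handwheel '0 0 0 0.006 0.026 0.12 65;0 0 0 0.006 0.026 0.12 65;0 0 0 0.006 0.026 0.12 65;0 0 0 0.006 0.026 0.12 65;0 0 0 0.006 0.026 0.12 65'
python3 -m handwheel '-17 -10 20 0 0 0.04 65;-17 -10 20 0 0 0 65;-17 -10 20 0 0 0 65;-17 -10 20 0 0 0 65;0 0 0 0 0 0 65' >/dev/null
python3 d.py 0.388 -0.277 0.15 106.6 90; python3 log.py
python3 - <<'E'
from h import *
c=snap('wrist','w0')
E
```

```text
time: 1.77
position: [0.3681, -0.3583, 0.2333]
tcp_rot: [0.813, -0.583, 0.002, -0.002]
force: [-0.2, 0.5, -0.1]
gripper_width: 0.0655
grasp_force: 0.0
now [ 0.386 -0.276  0.15 ] goal [ 0.388 -0.277  0.141] time 2.1833 w 0.06513566192152968 f 0.0 [-0.78  -0.065 -0.913]
turn(body) [-0.002  0.006  0.007] shift mm in current axes [ 1.188 -1.864  9.135] in goal axes [ 1.125 -1.886  9.138]
j [ 0.79   0.077 -0.271  1.924  0.017  1.147 -2.332]
```

View pics/w0.png

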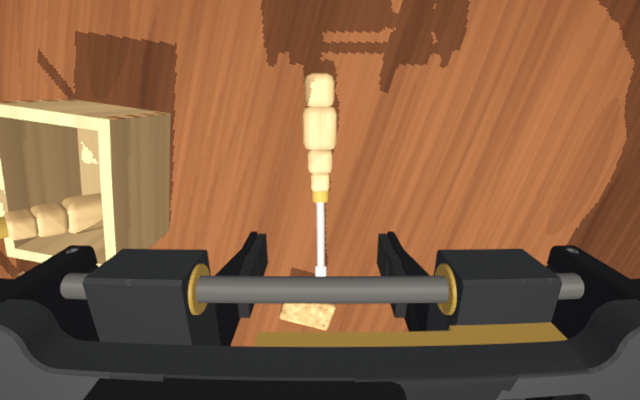

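The wrist picture shows the screwdriver centred between the fingers: butt at (320,75), handle/ferrule joint at (320,192), shaft down to (321,268). I'll check this with the wrist calibration.

Run:
```python
from h import *
c=load('w0');T=load('top0')
np.set_printoptions(precision=3,suppress=True)
for uv in [(320,74),(320,192),(320.5,268)]: print(atz(c,uv,.013))
for a,b in (((320,192),(646,422)),((320,74),(746,389))):print(tri([(c,a),(T,np.array(b)/3+[189.7,99.7])]))
```

```text
[ 0.419 -0.377  0.013]
[ 0.386 -0.269  0.013]
[ 0.36  -0.185  0.013]
(array([ 0.386, -0.269,  0.013]), [np.float64(0.6607060232353038), np.float64(0.6607060232352523)])
(array([ 0.418, -0.377,  0.021]), [np.float64(1.4461257503697729), np.float64(1.4461257503699114)])
```

```bash
python3 -m handwheel '3 -2 30 0 0 0 60;0 0 30 0 0 0 60;0 0 30 0 0 0 60;0 0 25 0 0 0 60;0 0 15 0 0 0 60' 
python3 -m handwheel '0 0 10 0 0 0 60;0 0 6 0 0 0 60;0 0 0 0 0 0 60;0 0 0 0 0 0 10;0 0 0 0 0 0 10' 35
python3 -m handwheel '0 0 0 0 0 0 0;0 0 0 0 0 0 0;0 0 0 0 0 0 0;0 0 0 0 0 0 0;0 0 0 0 0 0 0' 35
python3 d.py 0.389 -0.278 0.013 106.6 90
```

```text
time: 2.65
position: [0.3888, -0.2838, 0.0218]
tcp_rot: [0.802, -0.597, 0.0, -0.002]
force: [-0.7, 0.3, -0.4]
gripper_width: 0.0602
grasp_force: 0.0
time: 3.07
position: [0.3908, -0.2841, 0.0091]
tcp_rot: [0.803, -0.597, 0.002, -0.002]
force: [-0.3, -0.7, -0.1]
gripper_width: 0.0532
grasp_force: 0.0
time: 3.48
position: [0.3902, -0.2835, 0.0081]
tcp_rot: [0.803, -0.596, 0.002, -0.002]
force: [0.1, -1.0, 2.1]
gripper_width: 0.0226
grasp_force: 35.0
now [ 0.39  -0.284  0.008] goal [ 0.389 -0.278  0.004] time 3.4833 w 0.02264824442888589 f 35.02248466014862 [ 0.059 -0.986  2.131]
turn(body) [-0.005 -0.     0.003] shift mm in current axes [-5.618 -0.455  4.141] in goal axes [-5.618 -0.458  4.141]
j [ 0.771  0.28  -0.258  2.035  0.091  0.835 -2.388]
```

```bash
python3 -m handwheel '0 0 0 0 0 0 45;0 0 0 0 0 0 45;0 0 0 0 0 0 45;-6 0 5 0 0 0 45;0 0 0 0 0 0 45' >/dev/null
python3 d.py 0.389 -0.278 0.013 106.6 90
python3 -m handwheel '0 0 0 0 0 0 0;0 0 0 0 0 0 0;0 0 0 0 0 0 0;0 0 0 0 0 0 0;0 0 0 0 0 0 0' 40
python3 d.py 0.389 -0.278 0.013 106.6 90
```

```text
now [ 0.388 -0.276  0.002] goal [ 0.389 -0.278  0.004] time 3.9 w 0.043052086464505965 f 0.0 [-0.412 -0.651 -0.138]
turn(body) [-0.004  0.001  0.003] shift mm in current axes [ 2.006 -0.876 -2.049] in goal axes [ 2.006 -0.875 -2.049]
j [ 0.765  0.28  -0.262  2.051  0.093  0.82  -2.399]
time: 4.32
position: [0.3884, -0.2778, 0.003]
tcp_rot: [0.803, -0.596, 0.001, -0.002]
force: [0.6, -0.1, 0.3]
gripper_width: 0.0195
grasp_force: 0.0
now [ 0.388 -0.278  0.003] goal [ 0.389 -0.278  0.004] time 4.3167 w 0.01946635571000611 f 0.0 [ 0.644 -0.098  0.259]
turn(body) [-0.005 -0.     0.003] shift mm in current axes [ 0.401 -0.505 -0.998] in goal axes [ 0.4   -0.501 -1.001]
j [ 0.765  0.28  -0.261  2.049  0.093  0.821 -2.398]
```

```bash
python3 -m handwheel '0 0 0 0 0 0 0;0 0 0 0 0 0 0;0 0 -10 0 0 0 0;0 0 -20 0 0 0 0;0 0 -30 0 0 0 0' 40
for i in 1; do python3 -m handwheel '0 0 -40 0 0 0 0;0 0 -40 0 0 0 0;0 0 -40 0 0 0 0;0 0 -40 0 0 0 0;0 0 -20 0 0 -0.06 0' 40; done
python3 -m handwheel '0 0 0 0 0 -0.12 0;0 0 0 0 0 -0.12 0;0 0 0 0 0 -0.12 0;0 0 0 0 0 -0.12 0;0 0 0 0 0 -0.12 0' >/dev/null
python3 -m handwheel '0 0 0 0 0 -0.12 0;0 0 0 0 0 -0.12 0;0 0 0 0 0 -0.12 0;0 0 0 0 0 -0.12 0;0 0 0 0 0 -0.12 0' >/dev/null
python3 -m handwheel '0 0 0 0 0 -0.12 0;0 0 0 0 0 -0.12 0;0 0 0 0 0 -0.12 0;0 0 0 0 0 -0.12 0;0 0 0 0 0 -0.12 0' >/dev/null
python3 -m handwheel '0 0 0 0 0 -0.12 0;0 0 0 0 0 -0.12 0;0 0 0 0 0 -0.12 0;0 0 0 0 0 -0.12 0;0 0 0 0 0 -0.12 0' 
python3 d.py .45 -.25 .25 280 90;python3 log.py
```

```text
time: 4.73
position: [0.3865, -0.2766, 0.0623]
tcp_rot: [0.803, -0.596, -0.001, -0.002]
force: [0.7, -0.7, -0.8]
gripper_width: 0.0178
grasp_force: 40.0
time: 5.15
position: [0.3882, -0.2784, 0.2488]
tcp_rot: [0.82, -0.572, 0.005, -0.002]
force: [0.8, -1.3, -0.5]
gripper_width: 0.0179
grasp_force: 40.0
time: 6.82
position: [0.3871, -0.2777, 0.2436]
tcp_rot: [0.829, 0.56, 0.002, 0.001]
force: [-0.3, 0.5, -1.3]
gripper_width: 0.018
grasp_force: 40.0
now [ 0.387 -0.278  0.244] goal [ 0.45  -0.25   0.241] time 6.8167 w 0.01804234959191944 f 39.962786422111094 [-0.256  0.527 -1.281]
turn(body) [ 0.004 -0.002 -0.557] shift mm in current axes [49.197 48.014  2.909] in goal axes [16.358 66.782  2.588]
j [ 0.803  0.004 -0.274  1.796 -0.002  1.338  0.147]
```

```bash
python3 -m handwheel '0 0 0 0 0 -0.11 0;0 0 0 0 0 -0.11 0;0 0 0 0 0 -0.11 0;0 0 0 0 0 -0.11 0;0 0 0 0 0 -0.11 0' >/dev/null
python3 -m handwheel '3 13 0 0 0 0 0;3 13 0 0 0 0 0;3 13 0 0 0 0 0;3 13 0 0 0 0 0;3 13 0 0 0 0 0' >/dev/null
python3 -m handwheel '0 0 0 0 -0.11 0 0;0 0 0 0 -0.11 0 0;0 0 0 0 -0.11 0 0;0 0 0 0 -0.11 0 0;0 0 0 0 -0.11 0 0' >/dev/null
python3 d.py .45 -.25 .25 280 27;python3 log.py
python3 -m handwheel '0 0 0 0 -0.11 0 0;0 0 0 0 -0.11 0 0;0 0 0 0 -0.11 0 0;0 0 0 0 -0.11 0 0;0 0 0 0 -0.11 0 0' 
python3 d.py .45 -.25 .25 280 27;python3 log.py; python3 fit2.py
```

```text
now [ 0.45  -0.252  0.245] goal [ 0.451 -0.258  0.246] time 8.0667 w 0.017451913382087396 f 39.96121886651963 [-0.307  0.181 -1.915]
turn(body) [-0.004 -0.544 -0.014] shift mm in current axes [-5.513  0.63   2.217] in goal axes [-3.579  0.55   4.754]
j [ 0.581 -0.076 -0.495  1.976  0.555  1.14   0.032]
time: 8.48
position: [0.4501, -0.2518, 0.2453]
tcp_rot: [0.553, 0.647, -0.337, 0.403]
force: [0.7, -0.7, -2.1]
gripper_width: 0.0177
grasp_force: 40.0
now [ 0.45  -0.252  0.245] goal [ 0.451 -0.258  0.246] time 8.4833 w 0.01765662615428895 f 39.96220408938825 [ 0.69  -0.723 -2.117]
turn(body) [-0.005  0.007 -0.014] shift mm in current axes [-3.381  0.312  5.299] in goal axes [-3.421  0.236  5.277]
j [ 0.433  0.078 -0.699  2.175  1.185  1.389 -0.665]
[[-0.     0.     0.304]
 [ 0.    -0.011 -0.046]
 [ 0.    -0.011  0.014]
 [-0.    -0.012  0.434]
 [ 0.    -0.012  0.035]
 [ 0.    -0.     0.455]
 [-0.    -0.     0.001]
 [ 0.     0.     0.351]]
[-0.  0.  0.] [ 0.  0. -0.]
[ 0. -0. -0.] [ 0.  0. -0.]
[ 0. -0.  0.] [ 0. -0.  0.]
[ 0.  0. -0.] [ 0.  0. -0.]
[-0. -0.  0.] [ 0. -0. -0.]
[ 0.  0. -0.] [0. 0. 0.]
[ 0. -0.  0.] [-0.  0.  0.]
[-0.  0.  0.] [0. 0. 0.]
```

```bash
python3 -m handwheel '0 0 0 -0.1 0 -0.05 0;0 0 0 -0.1 0 -0.05 0;0 0 0 -0.1 0 -0.05 0;0 0 0 -0.1 0 -0.05 0;0 0 0 -0.1 0 -0.05 0' >/dev/null
python3 -m handwheel '0 0 0 -0.1 0 -0.05 0;0 0 0 -0.1 0 -0.05 0;0 0 0 -0.1 0 -0.05 0;0 0 0 -0.1 0 -0.05 0;0 0 0 -0.1 0 -0.05 0'
python3 d.py .613 -.2515 .24 347 27 .010;python3 log.py
```

```text
time: 9.32
position: [0.4838, -0.2544, 0.2609]
tcp_rot: [0.327, 0.809, -0.16, 0.462]
force: [0.0, -0.6, -1.4]
gripper_width: 0.0177
grasp_force: 40.0
now [ 0.484 -0.254  0.261] goal [ 0.622 -0.254  0.235] time 9.3167 w 0.01767760449375806 f 39.963533277623355 [ 0.018 -0.645 -1.378]
turn(body) [-0.43  -0.065 -0.29 ] shift mm in current axes [-27.377  92.716 101.501] in goal axes [-38.189  31.863 131.052]
j [ 1.09  -0.498 -0.827  2.415  0.648  0.199  0.37 ]
```

```bash
python3 -m handwheel '-5 18 20 0 0 0 0;-5 18 20 0 0 0 0;-5 18 20 0 0 0 0;-5 18 20 0 0 0 0;-5 18 20 0 0 0 0' 
python3 d.py .613 -.2515 .24 347 27 .010;python3 log.py
```

```text
time: 9.73
position: [0.5845, -0.2523, 0.242]
tcp_rot: [0.326, 0.809, -0.162, 0.462]
force: [0.7, 0.1, 0.5]
gripper_width: 0.0174
grasp_force: 40.0
now [ 0.585 -0.252  0.242] goal [ 0.622 -0.254  0.235] time 9.7333 w 0.017396833313741 f 39.963836409151554 [0.71  0.055 0.544]
turn(body) [-0.433 -0.064 -0.286] shift mm in current axes [-8.233 24.052 27.936] in goal axes [-10.725   7.216  35.491]
j [ 1.739 -0.469 -1.453  2.222  0.774  0.113  0.141]
```

```bash
cat > t4.py <<'E'
from sim import *
import sim
r=np.radians;th=r(27);k=-1
lo[:]-=.04;hi[:]+=.04
D=json.load(open('log.jsonl')) if 0 else D
q=np.array(D[-1][0])
def seq(q,L,n=25):
    o=[];qs=[]
    for A,B in zip(L[:-1],L[1:]):
        A=np.array(A,float);B=np.array(B,float)
        q,e,mx=run(q,[axpose((A+(B-A)*t)[:3],r((A+(B-A)*t)[3]),r((A+(B-A)*t)[4]),k,.010) for t in np.linspace(0,1,n)]);o.append((round(float(e),2),round(float(mx),2)));qs.append(q)
    return o,qs[-1]
gl=[.613,-.2515,.24,347,27]
c=[.577,-.247,.246,318,27]
for name,L in {'direct':[c,gl],'th45':[c,[.577,-.247,.246,318,50],[.613,-.2515,.24,347,50],gl],
 'back280':[c,[.5,-.25,.25,300,27],[.45,-.25,.25,280,27],[.6,-.25,.25,280,27],gl],
 'back280b':[c,[.577,-.25,.25,280,27],gl],
 'back280c':[c,[.577,-.25,.25,280,27],[.63,-.25,.3,280,27],[.63,-.25,.3,347,27],gl],
 'hi':[c,[.62,-.25,.35,318,27],[.62,-.25,.35,347,27],gl],
 'th10':[c,[.577,-.247,.246,318,5],[.613,-.2515,.24,347,5],gl],
 'fwd':[c,[.68,-.25,.28,318,27],[.68,-.25,.28,347,27],gl]}.items():
    print(name,*seq(q,L+[[.613,-.2515,.106,347,27]]))
E
python3 t4.py
```

```text
direct [(0.6, 0.85), (0.0, 2.12)] [ 1.22  0.42 -0.85  2.31  3.18  0.53 -1.24]
th45 [(0.6, 0.85), (0.0, 1.31), (0.56, 0.15), (4.09, 0.09)] [ 1.84  0.16 -1.46  2.12 -0.8   0.07  2.59]
back280 [(0.6, 0.85), (0.34, 0.63), (2.71, 0.27), (11.24, 0.25), (0.0, 3.14)] [ 1.22  0.42 -0.86  2.31  3.18  0.53 -1.24]
back280b [(0.6, 0.85), (0.0, 1.49), (0.0, 0.05)] [ 0.9   0.33 -0.52  2.33  3.3   0.55 -1.49]
back280c [(0.6, 0.85), (0.0, 1.49), (0.0, 0.6), (0.0, 0.03), (0.0, 0.81)] [-0.54  0.51  1.02  2.39  3.65  0.8  -2.25]
hi [(0.6, 0.85), (0.0, 0.84), (0.0, 0.25), (0.0, 0.81)] [-0.54  0.51  1.02  2.39  3.65  0.8  -2.25]
th10 [(0.6, 0.85), (0.46, 1.27), (0.0, 0.64), (0.0, 0.08)] [ 1.22  0.42 -0.85  2.31  3.18  0.53 -1.24]
fwd [(0.6, 0.85), (5.93, 1.84), (0.0, 2.31), (0.0, 0.08)] [ 1.22  0.42 -0.85  2.31  3.18  0.53 -1.24]
```

```bash
python3 -m handwheel '0 0 0 0.1 0 0.05 0;0 0 0 0.1 0 0.05 0;0 0 0 0.1 0 0.05 0;0 0 0 0.1 0 0.05 0;0 0 0 0.1 0 0.05 0' >/dev/null
python3 d.py .577 -.25 .25 280 27 .010;python3 log.py
python3 -m handwheel '0 0 0 0.07 0 0.035 0;0 0 0 0.07 0 0.035 0;0 0 0 0 0 0 0;0 0 0 0 0 0 0;0 0 0 0 0 0 0' >/dev/null
python3 d.py .577 -.25 .25 280 27 .010;python3 log.py
```

```text
now [ 0.507 -0.252  0.296] goal [ 0.579 -0.259  0.245] time 10.15 w 0.017559754398781515 f 39.961255551315844 [ 1.064 -0.975 -1.199]
turn(body) [ 0.131 -0.114  0.057] shift mm in current axes [27.13  64.909 52.447] in goal axes [36.228 69.189 40.004]
j [ 1.626 -0.5   -1.469  2.041  0.564  0.793  0.035]
now [ 0.48  -0.255  0.311] goal [ 0.579 -0.259  0.245] time 10.5667 w 0.017701868015903125 f 39.96394055429846 [ 0.508  0.026 -1.539]
turn(body) [ 0.019 -0.125 -0.003] shift mm in current axes [42.238 95.312 55.988] in goal axes [48.489 96.419 48.532]
j [ 1.634 -0.5   -1.469  1.995  0.534  0.935  0.01 ]
```

```bash
cat > t5.py <<'E'
from sim import *
r=np.radians;k=-1
lo[:]-=.045;hi[:]+=.045
q0=np.array(D[-1][0])
c=np.array([.48,-.255-0,.311,280,34]);p,rr=fk(q0,O)
gz=rr.apply([0,0,1]);c[:3]=p-.01*gz;a=-rr.apply([1,0,0]);c[4]=np.degrees(np.arccos(a[2]));c[3]=np.degrees(np.arctan2(a[1],a[0]))%360
print(c)
gl=np.array([.613,-.2515,.24,347,27]);en=gl.copy();en[2]=.106
g=np.random.default_rng(1);import time;t0=time.time();res=[]
while time.time()-t0<400:
    n=g.integers(1,3)
    W=[np.array([g.uniform(.42,.62),g.uniform(-.3,-.0),g.uniform(.22,.42),g.uniform(250,345),g.uniform(10,90)]) for _ in range(n)]
    q=q0;m=0;ok=1;worst=0
    for A,B in zip([c]+W+[gl],W+[gl,en]):
        N=max(4,int(max(np.abs((B-A)[3:]).max()/5,np.linalg.norm((B-A)[:3])/.03)))
        for t in np.arange(1,N+1)/N:
            X=A+(B-A)*t;q2,e=step(q,*axpose(X[:3],r(X[3]),r(X[4]),k,.01));m=max(m,np.abs(q2-q).max());q=q2;worst=max(worst,e)
            if e>.5 or m>.4:ok=0;break
        if not ok:break
    if ok:res.append((m,worst,[w.round(2).tolist() for w in W],q.round(2)));print(res[-1],flush=True)
E
timeout 500 python3 t5.py
```

```text
[  0.48  -0.25   0.32 279.83  34.15]
```

```bash
cat > t6.py <<'E'
from sim import *
import sys
r=np.radians;k=-1
lo[:]-=.049;hi[:]+=.049
def cur(q0):
    p,rr=fk(q0,O);gz=rr.apply([0,0,1]);a=-rr.apply([1,0,0]);return np.array([*(p-.01*gz),np.degrees(np.arctan2(a[1],a[0]))%360,np.degrees(np.arccos(a[2]))])
def sim(q,L):
    A=cur(q)
    for B in L:
        B=np.array(B,float);N=max(4,int(max(np.abs((B-A)[3:]).max()/6,np.linalg.norm((B-A)[:3])/.03)));m=w=0
        for t in np.arange(1,N+1)/N:
            X=A+(B-A)*t;q2,e=step(q,*axpose(X[:3],r(X[3]),r(X[4]),k,.01));m=max(m,np.abs(q2-q).max());w=max(w,e);q=q2
        print('  ',B,'err',round(w,2),'mx',round(m,2),q);A=B
    return q
E
cat > t7.py <<'E'
from t6 import *
q0=np.array(D[-1][0]);e=[[.613,-.2515,.24,347,27],[.613,-.2515,.106,347,27]]
for L in ([[.48,-.25,.3,280,90],[.48,.2,.3,280,90],[.48,-.2,.25,280,90],[.48,-.2,.25,280,27]],
          [[.48,-.25,.3,280,60],[.5,.2,.3,280,60],[.5,-.25,.25,280,27]],
          [[.48,-.25,.3,280,90],[.48,.2,.3,320,90],[.55,-.2,.25,320,60]]):
    print('---');sim(q0,L+e)
E
timeout 200 python3 t7.py
```

```text
---
   [  0.48  -0.25   0.3  280.    90.  ] err 0.0 mx 0.21 [ 1.47  0.4  -1.36  1.53  0.39  1.53  0.28]
   [  0.48   0.2    0.3  280.    90.  ] err 0.0 mx 0.11 [ 0.66  0.31 -1.35  1.58  0.3   1.5  -0.53]
   [  0.48  -0.2    0.25 280.    90.  ] err 0.0 mx 0.11 [ 1.42  0.34 -1.32  1.66  0.33  1.4   0.23]
   [  0.48  -0.2    0.25 280.    27.  ] err 0.0 mx 0.14 [ 0.77  0.32 -1.2   2.07  1.3   1.63 -0.72]
   [  0.61  -0.25   0.24 347.    27.  ] err 0.0 mx 0.66 [ 0.79 -0.02 -0.38  2.28  3.81  0.27 -2.14]
   [  0.61  -0.25   0.11 347.    27.  ] err 0.0 mx 0.23 [ 0.68  0.3  -0.29  2.34  3.36  0.58 -1.6 ]
---
   [  0.48  -0.25   0.3  280.    60.  ] err 0.0 mx 0.25 [ 1.92 -0.44 -1.47  1.8  -0.    1.09  0.57]
   [  0.5   0.2   0.3 280.   60. ] err 8.33 mx 0.07 [ 1.16 -0.5  -1.47  1.72 -0.07  1.35 -0.09]
   [  0.5   -0.25   0.25 280.    27.  ] err 7.69 mx 0.07 [ 1.57 -0.5  -1.47  2.15  0.7   0.78 -0.19]
   [  0.61  -0.25   0.24 347.    27.  ] err 4.21 mx 0.62 [ 1.07 -0.01 -0.65  2.26  3.82  0.27 -2.15]
   [  0.61  -0.25   0.11 347.    27.  ] err 0.0 mx 0.27 [ 0.88  0.32 -0.5   2.33  3.31  0.56 -1.49]
---
   [  0.48  -0.25   0.3  280.    90.  ] err 0.0 mx 0.21 [ 1.47  0.4  -1.36  1.53  0.39  1.53  0.28]
   [  0.48   0.2    0.3  320.    90.  ] err 0.0 mx 0.1 [ 0.67  0.33 -1.39  1.58  0.33  1.5   0.14]
   [  0.55  -0.2    0.25 320.    60.  ] err 0.0 mx 0.11 [ 1.31 -0.08 -1.13  1.94  0.27  0.79  0.89]
   [  0.61  -0.25   0.24 347.    27.  ] err 3.44 mx 1.66 [-0.61 -0.23  0.99  2.25 -0.79  0.06  2.6 ]
   [  0.61  -0.25   0.11 347.    27.  ] err 9.66 mx 0.24 [-0.95 -0.13  1.34  2.29 -0.84  0.06  2.6 ]
```

```bash
cat > t8.py <<'E'
from t6 import *
q0=np.array(D[-1][0]);e=[[.613,-.2515,.21,347,27],[.613,-.2515,.106,347,27]]
q=sim(q0,[[.48,-.22,.3,280,90],[.48,-.2,.25,280,27]])
for L in ([[.6,-.22,.21,280,27]],[[.55,-.2,.21,300,20]],[[.56,-.22,.21,280,10],[.613,-.25,.21,347,10]],[[.55,-.12,.24,280,27],[.6,-.15,.22,347,27]]):
    print('---');sim(q,L+e)
E
timeout 250 python3 t8.py
```

```text
[  0.48  -0.22   0.3  280.    90.  ] err 0.0 mx 0.18 [ 1.47  0.36 -1.38  1.56  0.36  1.51  0.25]
   [  0.48  -0.2    0.25 280.    27.  ] err 0.0 mx 0.17 [ 0.76  0.31 -1.18  2.07  1.29  1.62 -0.72]
---
   [  0.6   -0.22   0.21 280.    27.  ] err 0.0 mx 0.09 [ 0.57  0.61 -0.99  1.82  1.51  1.7  -0.69]
   [  0.61  -0.25   0.21 347.    27.  ] err 0.0 mx 0.41 [ 1.79  0.3  -1.43  2.27  3.06  0.25 -1.17]
   [  0.61  -0.25   0.11 347.    27.  ] err 0.0 mx 0.13 [ 1.43  0.55 -1.08  2.31  3.02  0.51 -0.96]
---
   [  0.55  -0.2    0.21 300.    20.  ] err 0.0 mx 0.11 [ 0.73  0.39 -1.11  2.22  1.69  1.45 -0.77]
   [  0.61  -0.25   0.21 347.    27.  ] err 0.0 mx 0.51 [ 1.54  0.14 -1.14  2.27  3.48  0.28 -1.7 ]
   [  0.61  -0.25   0.11 347.    27.  ] err 0.0 mx 0.18 [ 1.2   0.41 -0.83  2.32  3.19  0.53 -1.26]
---
   [  0.56  -0.22   0.21 280.    10.  ] err 0.0 mx 0.11 [ 0.43  0.68 -0.86  1.95  1.68  1.9  -0.89]
   [  0.61  -0.25   0.21 347.    10.  ] err 0.0 mx 0.33 [ 1.64  0.59 -1.27  2.38  3.25  0.75 -1.06]
   [  0.61  -0.25   0.21 347.    27.  ] err 0.0 mx 0.13 [ 1.78  0.29 -1.42  2.27  3.1   0.25 -1.22]
   [  0.61  -0.25   0.11 347.    27.  ] err 0.0 mx 0.13 [ 1.41  0.53 -1.06  2.31  3.04  0.51 -0.99]
---
   [  0.55  -0.12   0.24 280.    27.  ] err 0.0 mx 0.08 [ 0.46  0.55 -1.08  1.86  1.36  1.84 -0.78]
   [  0.6   -0.15   0.22 347.    27.  ] err 0.0 mx 0.55 [ 0.75 -0.1  -0.6   2.4   2.99  0.27 -1.51]
   [  0.61  -0.25   0.21 347.    27.  ] err 0.0 mx 0.18 [ 0.83  0.05 -0.43  2.3   3.62  0.32 -1.93]
   [  0.61  -0.25   0.11 347.    27.  ] err 0.0 mx 0.13 [ 0.73  0.3  -0.35  2.34  3.35  0.57 -1.57]
```

```bash
python3 -m handwheel '0 0 0 0 0.12 0 0;0 0 0 0 0.12 0 0;0 0 0 0 0.12 0 0;0 0 0 0 0.12 0 0;0 0 0 0 0.12 0 0' >/dev/null
python3 -m handwheel '0 0 0 0 0.12 0 0;0 0 0 0 0.12 0 0;0 0 0 0 0.12 0 0;0 0 0 0 0.02 0 0;0 0 0 0 0 0 0' >/dev/null
python3 log.py; python3 d.py .48 -.2 .25 280 90 .010
```

```text
now [ 0.48  -0.257  0.309] goal [ 0.48 -0.2   0.24] time 11.4 w 0.01801726422772866 f 39.96412091888487 [ 0.367  0.568 -0.585]
turn(body) [ 0.013 -0.003  0.01 ] shift mm in current axes [55.651  9.881 69.536] in goal axes [55.954 10.274 69.235]
j [ 1.479  0.379 -1.349  1.495  0.362  1.548  0.327]
```

```bash
python3 -m handwheel '11 2 14 0 0 0 0;11 2 14 0 0 0 0;11 2 14 0 0 0 0;11 2 14 0 0 0 0;11 2 14 0 0 0 0' >/dev/null
python3 -m handwheel '0 0 0 0 -0.11 0 0;0 0 0 0 -0.11 0 0;0 0 0 0 -0.11 0 0;0 0 0 0 -0.11 0 0;0 0 0 0 -0.11 0 0' >/dev/null
python3 -m handwheel '0 0 0 0 -0.11 0 0;0 0 0 0 -0.11 0 0;0 0 0 0 -0.11 0 0;0 0 0 0 -0.11 0 0;0 0 0 0 -0.11 0 0' >/dev/null
python3 log.py; python3 d.py .56 -.22 .21 280 10 .010
```

```text
now [ 0.48  -0.198  0.242] goal [ 0.562 -0.23   0.208] time 12.65 w 0.017824578093811227 f 39.962490973994136 [ 0.059 -2.301 -0.952]
turn(body) [ 0.021 -0.301 -0.009] shift mm in current axes [ 9.834 73.202 58.055] in goal axes [25.751 74.534 51.061]
j [ 0.789  0.321 -1.241  2.088  1.3    1.635 -0.74 ]
```

```bash
python3 -m handwheel '0 0 0 0 -0.1 0 0;0 0 0 0 -0.1 0 0;0 0 0 0 -0.1 0 0;0 15 9 0 0 0 0;0 15 9 0 0 0 0' >/dev/null
python3 -m handwheel '0 15 9 0 0 0 0;0 15 9 0 0 0 0;0 15 9 0 0 0 0;0 0 0 0 0 0 0;0 0 0 0 0 0 0' >/dev/null
python3 log.py; python3 d.py .613 -.2515 .235 347 10 .010
cat > t9.py <<'E'
from t6 import *
q=np.array(D[-1][0])
for L in ([[.613,-.2515,.235,347,10]],[[.613,-.2515,.235,347,20]],[[.613,-.2,.25,347,10]]): print('--');sim(q,L+[[.613,-.2515,.2,347,27],[.613,-.2515,.106,347,27]])
E
python3 t9.py
```

```text
now [ 0.562 -0.228  0.234] goal [ 0.623 -0.254  0.233] time 13.4833 w 0.018041235558107813 f 39.96398953255266 [-0.836  0.718 -1.114]
turn(body) [-1.135 -0.002 -0.217] shift mm in current axes [-5.282 54.978 36.235] in goal axes [-10.52  -11.292  64.228]
j [ 0.48   0.634 -0.932  1.961  1.676  1.898 -0.85 ]
--
   [  0.61  -0.25   0.23 347.    10.  ] err 0.0 mx 0.3 [ 1.38  0.27 -0.98  2.38  3.36  0.76 -1.47]
   [  0.61  -0.25   0.2  347.    27.  ] err 0.0 mx 0.11 [ 1.41  0.15 -1.02  2.28  3.45  0.31 -1.68]
   [  0.61  -0.25   0.11 347.    27.  ] err 0.0 mx 0.14 [ 1.16  0.4  -0.79  2.32  3.21  0.53 -1.3 ]
--
   [  0.61  -0.25   0.23 347.    20.  ] err 0.0 mx 0.43 [ 1.32  0.08 -0.9   2.32  3.49  0.46 -1.76]
   [  0.61  -0.25   0.2  347.    27.  ] err 0.0 mx 0.04 [ 1.3   0.12 -0.9   2.28  3.49  0.32 -1.74]
   [  0.61  -0.25   0.11 347.    27.  ] err 0.0 mx 0.14 [ 1.09  0.37 -0.72  2.32  3.24  0.54 -1.36]
--
   [  0.61  -0.2    0.25 347.    10.  ] err 0.54 mx 0.52 [ 1.71  0.43 -1.47  2.42  3.06  0.73 -1.09]
   [  0.61  -0.25   0.2  347.    27.  ] err 0.0 mx 0.12 [ 1.74  0.33 -1.39  2.27  3.02  0.28 -1.11]
   [  0.61  -0.25   0.11 347.    27.  ] err 0.0 mx 0.1 [ 1.44  0.56 -1.1   2.31  3.01  0.52 -0.94]
```

```bash
python3 -m handwheel '0 2.6 2 -0.057 0 -0.011 0;0 2.6 2 -0.057 0 -0.011 0;0 2.6 2 -0.057 0 -0.011 0;0 2.6 2 -0.057 0 -0.011 0;0 2.6 2 -0.057 0 -0.011 0' >/dev/null
python3 -m handwheel '0 2 2.6 -0.057 0 -0.011 0;0 2 2.6 -0.057 0 -0.011 0;0 2 2.6 -0.057 0 -0.011 0;0 2 2.6 -0.057 0 -0.011 0;0 2 2.6 -0.057 0 -0.011 0' >/dev/null
python3 -m handwheel '0 1 3 -0.057 0 -0.011 0;0 1 3 -0.057 0 -0.011 0;0 1 3 -0.057 0 -0.011 0;0 1 3 -0.057 0 -0.011 0;0 1 3 -0.057 0 -0.011 0' >/dev/null
python3 d.py .613 -.2515 .235 347 10 .010
python3 -m handwheel '0 0 3 -0.057 0 -0.011 0;0 0 3 -0.057 0 -0.011 0;0 0 3 -0.057 0 -0.011 0;0 0 3 -0.057 0 -0.011 0;0 0 3 -0.057 0 -0.011 0' >/dev/null
python3 log.py; python3 d.py .613 -.2515 .20 347 27 .010
```

```text
now [ 0.606 -0.242  0.22 ] goal [ 0.623 -0.254  0.233] time 14.7333 w 0.01748888668620443 f 39.968088157474995 [-1.46   1.302 -7.05 ]
turn(body) [-0.313 -0.017 -0.046] shift mm in current axes [-16.936  -1.511  17.807] in goal axes [-16.428  -7.719  16.635]
j [ 1.19   0.324 -1.144  2.417  2.532  1.019 -0.976]
now [ 0.617 -0.245  0.207] goal [ 0.622 -0.254  0.195] time 15.15 w 0.017419763568219008 f 39.96375169605017 [ 0.843  0.863 -1.196]
turn(body) [-0.06   0.258 -0.012] shift mm in current axes [ 9.412 -7.084  9.385] in goal axes [ 6.843 -7.601 11.056]
j [ 1.649  0.588 -1.365  2.399  3.018  0.77  -0.904]
```

```bash
python3 -m handwheel '-4 -2 0 -0.02 0.086 -0.004 0;-4 -2 0 -0.02 0.086 -0.004 0;0 -3 4 -0.02 0.086 -0.004 0;0 0 4 0 0 0 0;0 0 0 0 0 0 0' >/dev/null
python3 log.py; python3 d.py .613 -.2515 .20 347 27 .010
python3 - <<'E'
from h import *
S=snap('scene','s1');T=snap('top','t1')
import cv2
a=cv2.resize(S['img'][130:300,180:400],None,fx=1.8,fy=1.8);b=cv2.resize(T['img'][90:260,300:520],None,fx=1.8,fy=1.8)
cv2.imwrite('pics/st1.png',np.hstack([a,b])[:,:,::-1])
E
```

```text
now [ 0.625 -0.255  0.212] goal [ 0.622 -0.254  0.195] time 15.5667 w 0.017964540122294915 f 39.96399994008243 [-0.533  0.133  0.296]
turn(body) [-0.007  0.012  0.001] shift mm in current axes [16.682  0.787  4.177] in goal axes [16.632  0.736  4.382]
j [ 1.78   0.282 -1.428  2.26   3.077  0.257 -1.2  ]
```

View pics/st1.png

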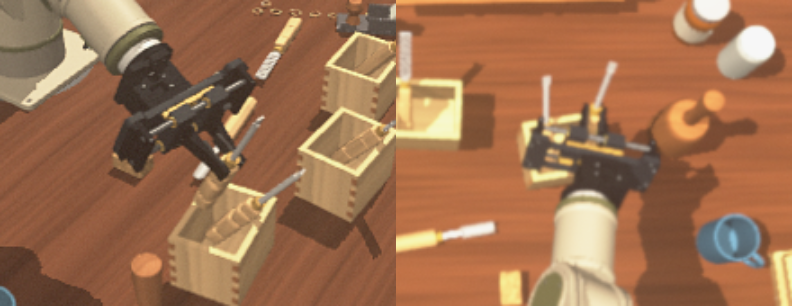

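The picture shows the screwdriver upright in the gripper with its butt entering over the −y half of its box, clear of the stock. The mallet stands near the gripper's end, so I check that clearance.

Run:
```python
from h import *
np.set_printoptions(precision=3,suppress=True)
T=load('t1');c=atz(T,(476,146),.23);print('mallet',c)
s=bot.sense();r=R.from_quat(s['tcp_rot']);p=s['position']
for z in(-70,-90,-120):
  for x in(-37,0,37): print(z,x,[ (p+r.apply([x/1e3,sy*.095,z/1e3])).round(3).tolist() for sy in(1,-1)])
```

```text
mallet [ 0.629 -0.439  0.23 ]
-70 -37 [[0.601, -0.151, 0.275], [0.558, -0.335, 0.275]]
-70 0 [[0.585, -0.147, 0.242], [0.542, -0.332, 0.242]]
-70 37 [[0.569, -0.143, 0.209], [0.526, -0.328, 0.209]]
-90 -37 [[0.584, -0.146, 0.284], [0.54, -0.331, 0.284]]
-90 0 [[0.568, -0.143, 0.251], [0.524, -0.328, 0.251]]
-90 37 [[0.552, -0.139, 0.218], [0.508, -0.324, 0.218]]
-120 -37 [[0.558, -0.14, 0.297], [0.514, -0.325, 0.297]]
-120 0 [[0.542, -0.137, 0.264], [0.498, -0.321, 0.264]]
-120 37 [[0.526, -0.133, 0.231], [0.482, -0.318, 0.231]]
```

```bash
python3 -m handwheel '14 0 7 0 0 0 0;14 0 7 0 0 0 0;14 0 7 0 0 0 0;14 0 7 0 0 0 0;14 0 7 0 0 0 0'
python3 -m handwheel '7 0 3 0 0 0 0;3.6 0 1.8 0 0 0 0;1.8 0 0.9 0 0 0 0;0 0 0 0 0 0 0;0 0 0 0 0 0 0'
python3 log.py; python3 d.py .613 -.2515 .105 347 27 .010
```

```text
time: 16.08
position: [0.6249, -0.2533, 0.1315]
tcp_rot: [0.098, 0.844, -0.06, 0.524]
force: [0.6, 0.3, -0.7]
gripper_width: 0.0172
grasp_force: 40.0
time: 16.5
position: [0.6257, -0.2554, 0.121]
tcp_rot: [0.099, 0.843, -0.061, 0.525]
force: [-1.1, 0.7, -0.6]
gripper_width: 0.0176
grasp_force: 40.0
now [ 0.626 -0.255  0.121] goal [ 0.622 -0.254  0.1  ] time 16.5 w 0.017562677999831303 f 39.963815747760236 [-1.055  0.663 -0.587]
turn(body) [-0.005  0.014 -0.003] shift mm in current axes [20.382  0.856  5.163] in goal axes [20.302  0.893  5.462]
j [ 1.434  0.489 -1.089  2.302  3.037  0.494 -1.024]
```

Go down slowly watching the force.

```bash
python3 -m handwheel '5 0 1 0 0 0 0;5 0 1 0 0 0 0;3 0 1 0 0 0 0;1.8 0 0.9 0 0 0 0;0 0 0 0 0 0 0'
python3 -m handwheel '0.9 0 0.4 0 0 0 0;0.9 0 0.4 0 0 0 0;0 0 0 0 0 0 0;0 0 0 0 0 0 0;0 0 0 0 0 0 0'
python3 d.py .613 -.2515 .105 347 27 .010
```

```text
time: 16.92
position: [0.6225, -0.2545, 0.1049]
tcp_rot: [0.099, 0.843, -0.061, 0.525]
force: [2.3, 0.4, -2.6]
gripper_width: 0.0174
grasp_force: 40.0
time: 17.33
position: [0.6231, -0.2547, 0.1042]
tcp_rot: [0.099, 0.843, -0.061, 0.525]
force: [1.6, 0.3, 5.7]
gripper_width: 0.0177
grasp_force: 40.0
now [ 0.623 -0.255  0.104] goal [ 0.622 -0.254  0.1  ] time 17.3333 w 0.017692199290041347 f 39.96763464063406 [1.621 0.269 5.681]
turn(body) [-0.005  0.015 -0.003] shift mm in current axes [4.108 0.864 0.197] in goal axes [4.103 0.874 0.265]
j [ 1.408  0.534 -1.057  2.311  3.049  0.537 -1.001]
```

```bash
python3 -m handwheel '0 0 0 0 0 0 19;0 0 0 0 0 0 21;0 0 0 0 0 0 24;0 0 0 0 0 0 28;0 0 0 0 0 0 34'
python3 -m handwheel '0 0 0 0 0 0 40;0 0 0 0 0 0 40;0 0 -8 0 0 0 40;0 0 -15 0 0 0 40;0 0 -20 0 0 0 40' 
python3 -m handwheel '0 0 -25 0 0 0 40;0 0 -25 0 0 0 40;-10 0 -15 0 0 0 40;-20 0 0 0 0 0 40;-20 0 0 0 0 0 40' >/dev/null
python3 log.py; python3 d.py .453 .001 .013 280 90
python3 - <<'E'
from h import *
S=snap('scene','s2');T=snap('top','t2')
a=cv2.resize(S['img'][130:300,180:400],None,fx=1.8,fy=1.8);b=cv2.resize(T['img'][90:260,300:520],None,fx=1.8,fy=1.8)
cv2.imwrite('pics/st2.png',np.hstack([a,b])[:,:,::-1])
E
cat > t10.py <<'E'
from t6 import *
q=np.array(D[-1][0])
for L in ([[.5,-.1,.28,280,27],[.453,.001,.25,280,90]],[[.5,-.1,.28,280,60],[.453,.001,.25,280,90]],[[.55,-.2,.25,300,10],[.5,-.1,.28,280,27],[.453,.001,.25,280,90]]): print('--');sim(q,L+[[.453,.001,.013,280,90]])
E
python3 t10.py
```

```text
time: 17.75
position: [0.6222, -0.2546, 0.103]
tcp_rot: [0.099, 0.843, -0.061, 0.524]
force: [-0.3, 0.2, 0.8]
gripper_width: 0.029
grasp_force: 0.4
time: 18.17
position: [0.585, -0.2451, 0.1222]
tcp_rot: [0.099, 0.843, -0.06, 0.525]
force: [-0.0, 0.7, 1.0]
gripper_width: 0.0396
grasp_force: 0.0
now [ 0.576 -0.251  0.178] goal [0.453 0.001 0.004] time 18.5833 w 0.04013273294107569 f 0.0 [ 1.084 -0.608  0.642]
turn(body) [0.649 0.967 1.035] shift mm in current axes [236.913 215.648 -79.81 ] in goal axes [269.57  -77.807 174.01 ]
j [ 1.907  0.264 -1.466  2.373  3.364  0.333 -1.458]
--
   [  0.5   -0.1    0.28 280.    27.  ] err 0.35 mx 1.11 [ 0.48  0.38 -1.14  1.93  1.22  1.83 -0.75]
   [  0.45   0.     0.25 280.    90.  ] err 0.0 mx 0.16 [ 1.18 -0.02 -1.23  1.82 -0.02  1.33  0.12]
   [  0.45   0.     0.01 280.    90.  ] err 0.0 mx 0.07 [ 0.83  0.41 -1.03  2.08  0.46  0.9  -0.29]
--
   [  0.5   -0.1    0.28 280.    60.  ] err 12.42 mx 2.73 [ 1.03  0.16 -1.34  1.79  0.68  1.44 -0.27]
   [  0.45   0.     0.25 280.    90.  ] err 0.0 mx 0.15 [ 1.29 -0.02 -1.34  1.81 -0.02  1.33  0.13]
   [  0.45   0.     0.01 280.    90.  ] err 0.0 mx 0.08 [ 0.86  0.44 -1.07  2.07  0.49  0.91 -0.31]
--
   [  0.55  -0.2    0.25 300.    10.  ] err 0.91 mx 0.43 [ 0.68  0.43 -1.1   2.24  1.81  1.64 -0.82]
   [  0.5   -0.1    0.28 280.    27.  ] err 0.0 mx 0.17 [ 0.56  0.45 -1.25  1.93  1.28  1.9  -0.77]
   [  0.45   0.     0.25 280.    90.  ] err 0.0 mx 0.18 [ 1.27 -0.02 -1.32  1.81 -0.02  1.33  0.13]
   [  0.45   0.     0.01 280.    90.  ] err 0.0 mx 0.07 [ 0.85  0.43 -1.06  2.07  0.48  0.91 -0.31]
```

View pics/st2.png

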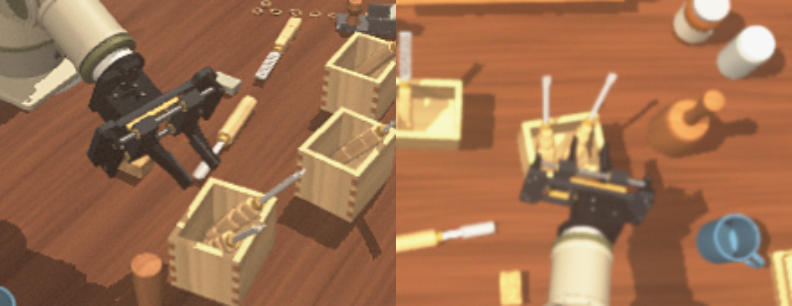

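The screwdriver now rests in its box beside the stock one (crop about (240,235) in scene, (600,95) in top), and the gripper is clear. I back out towards the gouge.

```bash
python3 -m handwheel '-12 0 0 0 -0.1 0 60;-12 0 0 0 -0.1 0 60;-12 0 0 0 -0.1 0 60;0 0 0 0.07 0 0.013 60;0 0 0 0.07 0 0.013 60' >/dev/null
python3 -m handwheel '0 0 0 0.07 0 0.013 60;0 0 0 0.07 0 0.013 60;0 0 0 0.07 0 0.013 60;0 0 0 0.07 0 0.013 60;0 0 0 0.07 0 0.013 60' >/dev/null
python3 -m handwheel '0 0 0 0.07 0 0.013 60;0 0 0 0.07 0 0.013 60;0 0 0 0.07 0 0.013 60;0 0 0 0.07 0 0.013 60;0 0 0 0.07 0 0.013 60' >/dev/null
python3 log.py; python3 d.py .5 -.1 .28 280 27
```

```text
now [ 0.602 -0.259  0.205] goal [ 0.501 -0.108  0.276] time 19.9333 w 0.06026071268014516 f 0.0 [ 0.997 -0.472 -0.009]
turn(body) [0.309 0.251 0.148] shift mm in current axes [ -29.019  -15.955 -192.381] in goal axes [  11.884  -73.236 -180.562]
j [ 0.88   0.768 -1.232  2.131  2.091  1.746 -0.662]
```

```bash
python3 -m handwheel '-8 -3 -36 0 0 0 60;-6 -3 -38 0 0 0 60;-6 -3 -38 0 0 0 60;-6 -3 -38 0 0 0 60;-6 -3 -38 0 0 0 60' >/dev/null
python3 -m handwheel '0 0 0 0.1 0.08 0.05 60;0 0 0 0.1 0.08 0.05 60;0 0 0 0.1 0.09 0.05 60;0 0 0 0 0.11 0 60;0 0 0 0 0.11 0 60' >/dev/null
python3 -m handwheel '0 0 0 0 0.11 0 60;0 0 0 0 0.11 0 60;0 0 0 0 0.11 0 60;0 0 0 0 0.11 0 60;0 0 0 0 0.11 0 60' >/dev/null
python3 log.py; python3 d.py .454 .000 .15 280 90
```

```text
now [ 0.504 -0.111  0.28 ] goal [ 0.454 -0.     0.141] time 21.1833 w 0.06038709898079791 f 0.0 [-0.079  0.412  0.24 ]
turn(body) [0.027 0.35  0.05 ] shift mm in current axes [159.58  -26.548  88.932] in goal axes [117.892 -30.466 138.754]
j [ 1.286  0.115 -1.441  1.744  0.473  1.36  -0.022]
```

```bash
python3 -m handwheel '0 0 0 0.01 0.12 0.02 60;0 0 0 0.01 0.12 0.02 60;0 0 0 0.01 0.11 0.02 60;24 -6 28 0 0 0 60;24 -6 28 0 0 0 60' >/dev/null
python3 -m handwheel '24 -6 28 0 0 0.01 60;24 -6 28 0 0 0.01 60;24 -6 28 0 0 0 60;0 0 0 0 0 0 60;0 0 0 0 0 0 60' >/dev/null
python3 log.py; python3 d.py .4535 .002 .013 278.5 90
python3 - <<'E'
from h import *
c=snap('wrist','w1')
E
cat > t11.py <<'E'
from t6 import *
q=np.array(D[-1][0]);q=sim(q,[[.4535,.002,.013,278.5,90],[.4535,.002,.25,278.5,90]])
for L in ([[.4535,.002,.25,278.5,27]],[[.5,.1,.25,280,90],[.5,.1,.25,280,27]],[[.4535,.002,.25,278.5,27],[.55,.15,.24,280,15]]):
    print('--');sim(q,L+[[.611,.21,.24,360,27],[.611,.21,.11,360,27]])
E
python3 t11.py
```

```text
now [0.455 0.003 0.137] goal [0.454 0.002 0.004] time 22.0167 w 0.060138504982898335 f 0.0 [ 1.151 -0.703  1.011]
turn(body) [-0.004  0.003 -0.004] shift mm in current axes [  0.062  -1.12  133.253] in goal axes [ -0.294  -1.635 133.248]
j [ 1.174  0.268 -1.389  1.947  0.291  1.165 -0.183]
   [  0.45   0.     0.01 278.5   90.  ] err 0.0 mx 0.07 [ 0.91  0.48 -1.14  2.07  0.55  0.94 -0.39]
   [  0.45   0.     0.25 278.5   90.  ] err 0.0 mx 0.12 [ 1.37 -0.02 -1.42  1.81 -0.02  1.33  0.11]
--
   [  0.45   0.     0.25 278.5   27.  ] err 0.0 mx 0.19 [ 0.18  0.47 -1.07  1.91  1.08  1.98 -0.98]
   [  0.61   0.21   0.24 360.    27.  ] err 0.0 mx 0.15 [ 0.62  0.09 -1.33  2.23  1.75  0.68 -0.51]
   [  0.61   0.21   0.11 360.    27.  ] err 0.0 mx 0.14 [ 0.29  0.53 -1.07  2.29  2.16  1.06 -0.75]
--
   [  0.5    0.1    0.25 280.    90.  ] err 0.0 mx 0.15 [ 0.85  0.29 -1.31  1.69  0.28  1.39 -0.32]
   [  0.5    0.1    0.25 280.    27.  ] err 0.0 mx 0.11 [-0.12  0.6  -0.89  1.67  1.1   2.06 -0.97]
   [  0.61   0.21   0.24 360.    27.  ] err 0.0 mx 0.16 [ 0.34  0.04 -1.04  2.24  1.73  0.65 -0.53]
   [  0.61   0.21   0.11 360.    27.  ] err 0.0 mx 0.13 [ 0.15  0.44 -0.91  2.3   2.14  0.99 -0.83]
--
   [  0.45   0.     0.25 278.5   27.  ] err 0.0 mx 0.19 [ 0.18  0.47 -1.07  1.91  1.08  1.98 -0.98]
   [  0.55   0.15   0.24 280.    15.  ] err 0.0 mx 0.18 [-0.57  0.71 -0.38  1.48  1.1   2.06 -0.89]
   [  0.61   0.21   0.24 360.    27.  ] err 0.0 mx 0.16 [-0.27  0.   -0.45  2.26  1.7   0.63 -0.54]
   [  0.61   0.21   0.11 360.    27.  ] err 0.0 mx 0.13 [-0.29  0.31 -0.45  2.32  2.11  0.85 -0.97]
```

View pics/w1.png

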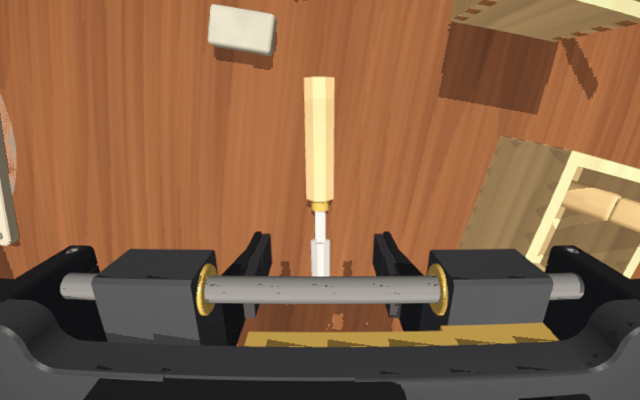

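The wrist picture shows the gouge centred between the fingers: butt at (320,78), ferrule joint at (320,202). I'll descend and correct from the measured ferrule.

```bash
python3 -c "
from h import *
c=load('w1');T=load('top0');print(atz(c,(320,202),.013),atz(c,(320,78),.013),tri([(c,(320,202)),(T,np.array((400,365))/3+[189.7,99.7])]))"
python3 -m handwheel '0 -1 30 0 0 0 60;0 0 30 0 0 0 60;0 0 30 0 0 0 60;0 0 20 0 0 0 60;0 0 10 0 0 0 60' >/dev/null
python3 -m handwheel '0 0 0 0 0 0 60;0 0 5 0 0 0 60;0 0 0 0 0 0 60;0 0 0 0 0 0 60;0 0 0 0 0 0 60' >/dev/null
python3 d.py .4535 .002 .013 278.5 90
```

```text
[ 0.45505908 -0.01026069  0.013     ] [0.43866909 0.10387655 0.013     ] (array([ 0.4543679 , -0.01042047,  0.01203391]), [np.float64(0.7417622969920191), np.float64(0.7417622969919553)])
now [ 0.458 -0.001  0.015] goal [0.454 0.002 0.004] time 22.9 w 0.060279835942025274 f 0.0 [-0.754  0.147  0.142]
turn(body) [ 0.003  0.009 -0.012] shift mm in current axes [ 3.814 -3.81  11.082] in goal axes [ 3.764 -3.732 11.125]
j [ 0.925  0.464 -1.158  2.057  0.537  0.957 -0.384]
```

```bash
python3 -m handwheel '0 -3 6 0 0.009 -0.01 60;0 -2 5 0 0 0 60;0 0 0 0 0 0 50;0 0 0 0 0 0 40;0 0 0 0 0 0 20' >/dev/null
python3 d.py .453 -.0005 .013 278.5 90
python3 -m handwheel '0 0 0 0 0 0 10;0 0 0 0 0 0 0;0 0 0 0 0 0 0;0 0 0 0 0 0 0;0 0 0 0 0 0 0' 40
python3 d.py .453 -.0005 .013 278.5 90
```

```text
now [ 0.452 -0.002  0.003] goal [ 0.453 -0.001  0.004] time 23.3167 w 0.04721920541840719 f 0.0 [-0.319  0.509  0.076]
turn(body) [ 0.001 -0.001 -0.002] shift mm in current axes [ 1.032  1.063 -0.779] in goal axes [ 1.029  1.064 -0.782]
j [ 0.926  0.479 -1.149  2.075  0.55   0.933 -0.379]
time: 23.73
position: [0.4523, -0.0017, 0.0033]
tcp_rot: [0.654, 0.757, 0.001, 0.0]
force: [0.0, -0.3, 0.3]
gripper_width: 0.0256
grasp_force: 40.0
now [ 0.452 -0.002  0.003] goal [ 0.453 -0.001  0.004] time 23.7333 w 0.025641954647494355 f 39.99940616078675 [ 0.02  -0.32   0.284]
turn(body) [ 0.002 -0.001 -0.002] shift mm in current axes [ 1.069  0.916 -0.702] in goal axes [ 1.067  0.917 -0.704]
j [ 0.926  0.479 -1.149  2.075  0.55   0.933 -0.379]
```

```bash
python3 -m handwheel '0 0 -15 0 0 0 0;0 0 -30 0 0 0 0;0 0 -40 0 0 0 0;0 0 -40 0 0 0 0;0 0 -40 0 0 0 0' >/dev/null
python3 -m handwheel '0 0 -40 0 0 0 0;0 0 -32 0 0 0 0;0 0 0 0 -0.11 0 0;0 0 0 0 -0.11 0 0;0 0 0 0 -0.11 0 0' >/dev/null
python3 -m handwheel '0 0 0 0 -0.11 0 0;0 0 0 0 -0.11 0 0;0 0 0 0 -0.11 0 0;0 0 0 0 -0.11 0 0;0 0 0 0 -0.11 0 0' >/dev/null
python3 -m handwheel '0 0 0 0 -0.11 0 0;0 0 0 0 -0.11 0 0;0 0 0 0 0 0 0;0 0 0 0 0 0 0;0 0 0 0 0 0 0'
python3 log.py; python3 d.py .55 .15 .25 280 27 .01
cat > t12.py <<'E'
from t6 import *
q=np.array(D[-1][0])
for L in ([],[[.55,.15,.25,280,27]],[[.55,.15,.25,320,27]]):
    print('--');sim(q,L+[[.611,.21,.25,360,27],[.611,.21,.11,360,27]])
E
python3 t12.py
```

```text
time: 25.4
position: [0.4482, -0.0039, 0.2397]
tcp_rot: [0.576, 0.668, -0.313, 0.353]
force: [0.1, -0.1, -1.1]
gripper_width: 0.0255
grasp_force: 40.0
now [ 0.448 -0.004  0.24 ] goal [0.552 0.141 0.245] time 25.4 w 0.025537161078180198 f 39.99802568927407 [ 0.077 -0.081 -1.118]
turn(body) [-0.034 -0.118 -0.007] shift mm in current axes [  65.759  122.742 -111.271] in goal axes [  51.624  127.01  -113.905]
j [ 0.305  0.434 -1.171  1.904  1.02   1.913 -0.937]
--
   [  0.61   0.21   0.25 360.    27.  ] err 0.0 mx 0.16 [ 0.76  0.07 -1.46  2.22  1.72  0.66 -0.48]
   [  0.61   0.21   0.11 360.    27.  ] err 0.0 mx 0.19 [ 0.3   0.54 -1.08  2.29  2.17  1.07 -0.75]
--
   [  0.55   0.15   0.25 280.    27.  ] err 0.0 mx 0.15 [-0.31  0.67 -0.71  1.48  1.12  2.06 -0.89]
   [  0.61   0.21   0.25 360.    27.  ] err 0.0 mx 0.16 [ 0.1  -0.   -0.81  2.24  1.67  0.62 -0.5 ]
   [  0.61   0.21   0.11 360.    27.  ] err 0.0 mx 0.14 [ 0.01  0.38 -0.76  2.3   2.12  0.93 -0.88]
--
   [  0.55   0.15   0.25 320.    27.  ] err 0.0 mx 0.07 [ 0.16  0.45 -1.24  2.    1.44  1.67 -0.67]
   [  0.61   0.21   0.25 360.    27.  ] err 0.0 mx 0.24 [ 0.77  0.07 -1.47  2.22  1.72  0.66 -0.48]
   [  0.61   0.21   0.11 360.    27.  ] err 0.0 mx 0.2 [ 0.3   0.54 -1.08  2.29  2.17  1.07 -0.75]
```

```bash
python3 -m handwheel '13 25 -22 0 0 0 0;13 25 -22 0 0 0 0;13 25 -22 0 0 0 0;13 25 -22 0 0 0 0;13 25 -22 0 0 0 0' >/dev/null
python3 log.py; python3 d.py .611 .21 .25 0 27 .01
```

```text
now [0.556 0.139 0.246] goal [0.62  0.21  0.245] time 25.8167 w 0.025442377190306266 f 39.999361974187195 [ 0.086 -0.308 -1.595]
turn(body) [-1.241 -0.104 -0.719] shift mm in current axes [ 34.369  73.261 -51.447] in goal axes [-28.532  71.297  57.427]
j [-0.206  0.67  -0.81   1.44   1.081  2.043 -0.878]
```

```bash
python3 -m handwheel '1.7 5.6 -2.2 -0.083 -0.007 -0.048 0;1.7 5.6 -2.2 -0.083 -0.007 -0.048 0;1.7 5.6 -2.2 -0.083 -0.007 -0.048 0;1.7 5.6 -2.2 -0.083 -0.007 -0.048 0;1.7 5.6 -2.2 -0.083 -0.007 -0.048 0' >/dev/null
python3 -m handwheel '0.2 6.3 0.3 -0.083 -0.007 -0.048 0;0.2 6.3 0.3 -0.083 -0.007 -0.048 0;0.2 6.3 0.3 -0.083 -0.007 -0.048 0;0.2 6.3 0.3 -0.083 -0.007 -0.048 0;0.2 6.3 0.3 -0.083 -0.007 -0.048 0' >/dev/null
python3 d.py .611 .21 .25 0 27 .01
python3 -m handwheel '-1.3 5.4 2.6 -0.083 -0.007 -0.048 0;-1.3 5.4 2.6 -0.083 -0.007 -0.048 0;-1.3 5.4 2.6 -0.083 -0.007 -0.048 0;-1.3 5.4 2.6 -0.083 -0.007 -0.048 0;-1.3 5.4 2.6 -0.083 -0.007 -0.048 0' >/dev/null
python3 log.py; python3 d.py .611 .21 .25 0 27 .01
```

```text
now [0.598 0.183 0.244] goal [0.62  0.21  0.245] time 26.65 w 0.025328541559228333 f 39.99560084659606 [ 0.673  0.36  -0.26 ]
turn(body) [-0.408 -0.033 -0.232] shift mm in current axes [-4.097 34.264  5.59 ] in goal axes [-10.99   27.441  18.662]
j [ 0.069  0.267 -1.025  2.032  1.418  1.287 -0.534]
now [0.619 0.204 0.244] goal [0.62  0.21  0.245] time 27.0667 w 0.025565202533386323 f 39.9968619318679 [ 2.576 -0.171  0.429]
turn(body) [0.006 0.002 0.01 ] shift mm in current axes [-1.728  6.225  0.044] in goal axes [-1.663  6.243  0.006]
j [ 0.309 -0.008 -0.988  2.244  1.707  0.591 -0.508]
```

```bash
python3 -m handwheel '20 3 13 0 0 0 0;21 1 11 0 0 0 0;21 0 11 0 0 0 0;19 0 10 0 0 0 0;12 0 6 0 0 0 0' >/dev/null
python3 -m handwheel '7 0 3.5 0 0 0 0;0 0 0 0 0 0 0;0 0 0 0 0 0 0;0 0 0 0 0 0 0;0 0 0 0 0 0 0'
python3 log.py; python3 d.py .614 .208 .106 0 27 .01
```

```text
time: 27.9
position: [0.6224, 0.2096, 0.13]
tcp_rot: [-0.005, 0.852, 0.0, 0.523]
force: [0.8, 0.0, -1.1]
gripper_width: 0.0254
grasp_force: 40.0
now [0.622 0.21  0.13 ] goal [0.623 0.208 0.101] time 27.9 w 0.025388028220459522 f 39.998275456018746 [ 0.754  0.046 -1.09 ]
turn(body) [0.005 0.002 0.008] shift mm in current axes [25.264 -1.52  13.33 ] in goal axes [25.224 -1.642 13.392]
j [ 0.195  0.374 -0.949  2.294  2.091  0.923 -0.779]
```

```bash
python3 -m handwheel '7 -1 3.6 0 0 0 0;7 0 3.6 0 0 0 0;4 0 2 0 0 0 0;2 0 1 0 0 0 0;0 0 0 0 0 0 0'
python3 -m handwheel '1.8 0 0.9 0 0 0 0;1.8 0 0.9 0 0 0 0;0 0 0 0 0 0 0;0 0 0 0 0 0 0;0 0 0 0 0 0 0'
python3 d.py .614 .208 .106 0 27 .01
```

```text
time: 28.32
position: [0.6219, 0.2089, 0.1054]
tcp_rot: [-0.005, 0.853, 0.0, 0.522]
force: [0.9, -0.2, 1.6]
gripper_width: 0.0254
grasp_force: 40.0
time: 28.73
position: [0.6235, 0.2091, 0.1044]
tcp_rot: [-0.005, 0.851, 0.0, 0.525]
force: [2.2, -1.4, 9.5]
gripper_width: 0.0255
grasp_force: 40.0
now [0.623 0.209 0.104] goal [0.623 0.208 0.101] time 28.7333 w 0.025537601244718107 f 40.01113569829613 [ 2.223 -1.396  9.457]
turn(body) [0.005 0.005 0.008] shift mm in current axes [ 2.923 -1.049  0.833] in goal axes [ 2.911 -1.067  0.854]
j [ 0.167  0.458 -0.919  2.297  2.165  0.99  -0.822]
```

Seated, with 9.5 N on the floor. Now release and retreat.

```bash
python3 -m handwheel '0 0 0 0 0 0 27;0 0 0 0 0 0 29;0 0 0 0 0 0 32;0 0 0 0 0 0 36;0 0 0 0 0 0 42'
python3 -m handwheel '0 0 0 0 0 0 46;0 0 0 0 0 0 46;0 0 -8 0 0 0 46;0 0 -15 0 0 0 46;0 0 -20 0 0 0 46' 
python3 -m handwheel '0 0 -25 0 0 0 46;0 0 -25 0 0 0 46;-10 0 -15 0 0 0 46;-20 0 0 0 0 0 46;-20 0 0 0 0 0 46' >/dev/null
python3 log.py; python3 d.py .396 .289 .2 280 90
python3 - <<'E'
from h import *
S=snap('scene','s3');T=snap('top','t3')
a=cv2.resize(S['img'][80:250,270:490],None,fx=1.8,fy=1.8);b=cv2.resize(T['img'][90:260,160:380],None,fx=1.8,fy=1.8)
cv2.imwrite('pics/st3.png',np.hstack([a,b])[:,:,::-1])
E
cat > t13.py <<'E'
from t6 import *
q=np.array(D[-1][0])
for L in ([[.5,.22,.27,280,27],[.396,.289,.25,280,90]],[[.52,.2,.25,310,27],[.45,.25,.27,280,50],[.396,.289,.25,280,90]],[[.5,.22,.27,270,90],[.396,.289,.25,280,90]]): print('--');sim(q,L+[[.396,.289,.013,280,90]])
E
python3 t13.py
```

```text
time: 29.15
position: [0.6213, 0.2089, 0.1012]
tcp_rot: [-0.005, 0.853, 0.0, 0.522]
force: [0.4, 0.0, 0.4]
gripper_width: 0.0365
grasp_force: 0.0
time: 29.57
position: [0.583, 0.2079, 0.1207]
tcp_rot: [-0.004, 0.853, 0.0, 0.522]
force: [-1.3, 0.6, 1.1]
gripper_width: 0.046
grasp_force: 0.0
now [0.562 0.212 0.18 ] goal [0.396 0.289 0.191] time 29.9833 w 0.046256475211972466 f 0.0 [ 1.09  -0.271  0.61 ]
turn(body) [0.749 0.905 1.267] shift mm in current axes [  65.454   78.767 -151.45 ] in goal axes [ 104.352 -149.698  -11.256]
j [ 0.53   0.132 -1.353  2.366  1.833  0.81  -0.67 ]
--
   [  0.5    0.22   0.27 280.    27.  ] err 56.41 mx 1.03 [-0.38  1.26  1.34  0.16  4.41  2.06 -0.49]
   [  0.4    0.29   0.25 280.    90.  ] err 53.94 mx 0.02 [-0.53  1.25  1.34  0.16  4.41  2.06 -0.42]
   [  0.4    0.29   0.01 280.    90.  ] err 38.22 mx 0.06 [-0.53  1.63  1.34  0.16  4.41  2.06 -0.3 ]
--
   [  0.52   0.2    0.25 310.    27.  ] err 56.95 mx 1.19 [-0.21  1.15  1.34  0.16  4.41  2.06  0.54]
   [  0.45   0.25   0.27 280.    50.  ] err 55.25 mx 0.24 [-0.45  1.25  1.34  0.16  4.41  2.06 -0.47]
   [  0.4    0.29   0.25 280.    90.  ] err 46.14 mx 0.01 [-0.53  1.25  1.34  0.16  4.41  2.06 -0.42]
   [  0.4    0.29   0.01 280.    90.  ] err 38.22 mx 0.06 [-0.53  1.63  1.34  0.16  4.41  2.06 -0.3 ]
--
   [  0.5    0.22   0.27 270.    90.  ] err 36.57 mx 2.38 [ 0.57 -0.15 -1.04  2.41  4.41  0.06  1.32]
   [  0.4    0.29   0.25 280.    90.  ] err 27.85 mx 0.09 [ 0.67 -0.13 -1.35  2.42  4.41  0.06  1.29]
   [  0.4    0.29   0.01 280.    90.  ] err 25.98 mx 1.62 [-1.05  0.32  0.32  2.42  4.41  0.06  1.27]
```

View pics/st3.png

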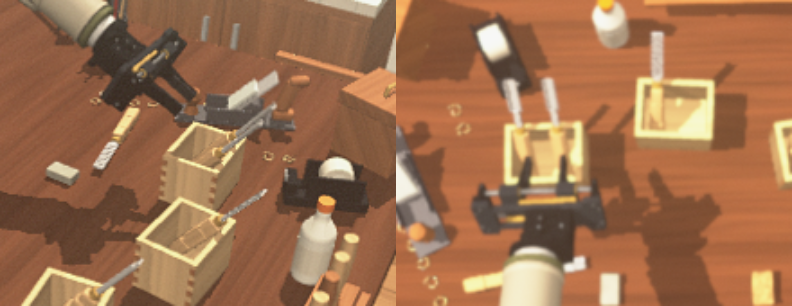

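Both gouges now stand in their box (top crop: blades at about (513,100) and (550,100)), and the gripper is clear. The planner's angle wrapped, so I redo that check.

```bash
sed -i 's/280/-80/g;s/310/-50/g;s/270/-90/g' t13.py; python3 t13.py
```

```text
--
   [  0.5    0.22   0.27 -80.    27.  ] err 0.0 mx 0.22 [-0.63  0.61 -0.43  1.43  0.92  2.06 -0.89]
   [  0.4    0.29   0.25 -80.    90.  ] err 0.0 mx 0.12 [-0.2   0.06 -0.54  1.76  0.03  1.34 -0.57]
   [  0.4    0.29   0.01 -80.    90.  ] err 0.0 mx 0.07 [-0.27  0.34 -0.5   2.    0.21  0.85 -0.72]
--
   [  0.52   0.2    0.25 -50.    27.  ] err 0.0 mx 0.19 [-0.14  0.56 -1.08  1.82  1.34  1.89 -0.79]
   [  0.45   0.25   0.27 -80.    50.  ] err 0.0 mx 0.1 [-0.13  0.61 -1.13  1.48  0.87  2.02 -1.06]
   [  0.4    0.29   0.25 -80.    90.  ] err 0.0 mx 0.18 [ 0.57  0.29 -1.47  1.73  0.3   1.39 -0.78]
   [  0.4    0.29   0.01 -80.    90.  ] err 0.0 mx 0.06 [ 0.24  0.58 -1.14  1.98  0.63  0.99 -1.03]
--
   [  0.5    0.22   0.27 -90.    90.  ] err 0.0 mx 0.24 [ 0.55  0.42 -1.33  1.57  0.41  1.48 -0.8 ]
   [  0.4    0.29   0.25 -80.    90.  ] err 0.0 mx 0.05 [ 0.57  0.29 -1.47  1.73  0.3   1.39 -0.78]
   [  0.4    0.29   0.01 -80.    90.  ] err 0.0 mx 0.06 [ 0.24  0.58 -1.14  1.98  0.63  0.99 -1.03]
```

```bash
python3 -m handwheel '-20 0 -10 0 0 0 60;-20 0 -10 0 0 0 60;-20 0 -10 0.09 0 0.045 60;-20 0 0 0.09 0 0.045 60;0 0 0 0.09 0 0.045 60' >/dev/null
python3 -m handwheel '0 0 0 0.09 0 0.045 60;0 0 0 0.09 0 0.045 60;0 0 0 0.09 0 0.045 60;0 0 0 0.09 0 0.045 60;0 0 0 0.09 0 0.045 60' >/dev/null
python3 -m handwheel '0 0 0 0.09 0 0.045 60;0 0 0 0.09 0 0.045 60;0 0 0 0.09 0 0.045 60;0 0 0 0.09 0 0.045 60;0 0 0 0.09 0 0.045 60' >/dev/null
python3 log.py; python3 d.py .396 .289 .2 280 90
```

```text
now [0.572 0.213 0.249] goal [0.396 0.289 0.191] time 31.3333 w 0.05991230363751532 f 0.0 [ 0.548 -0.568 -2.362]
turn(body) [0.107 1.112 0.205] shift mm in current axes [ 114.722 -132.075  -96.983] in goal axes [ 105.352 -159.81    58.071]
j [-0.373  0.719 -0.787  1.448  1.262  2.051 -0.784]
```

```bash
python3 -m handwheel '0 0 0 0.011 0.111 0.02 60;0 0 0 0.011 0.111 0.02 60;0 0 0 0.011 0.111 0.02 60;0 0 0 0.011 0.111 0.02 60;0 0 0 0.011 0.111 0.02 60' >/dev/null
python3 -m handwheel '0 0 0 0.011 0.111 0.02 60;0 0 0 0.011 0.111 0.02 60;0 0 0 0.011 0.111 0.02 60;0 0 0 0.011 0.111 0.02 60;0 0 0 0.011 0.111 0.02 60' >/dev/null
python3 -m handwheel '20 -31 8 0 0 0 60;20 -31 8 0 0 0 60;20 -31 8 0 0 0 60;20 -31 8 0 0 0 60;20 -31 8 0 0 0 60' >/dev/null
python3 log.py; python3 d.py .396 .289 .15 280 90
python3 - <<'E'
from h import *
snap('wrist','w2')
E
```

```text
now [0.399 0.283 0.21 ] goal [0.396 0.289 0.141] time 32.5833 w 0.05964963908082601 f 0.0 [-0.212  1.191  1.035]
turn(body) [-0.005  0.002  0.007] shift mm in current axes [ 6.995 -1.802 68.617] in goal axes [ 6.869 -2.186 68.619]
j [ 0.507  0.272 -1.36   1.775  0.272  1.323 -0.734]
```

View pics/w2.png

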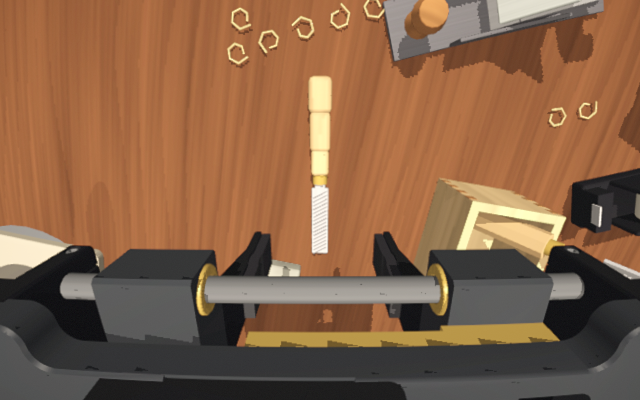

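The picture shows the file centred: butt at (320,77), ferrule joint at (320,177), tip at (320,253). The nearest handle segment spans rows 150–177.

```bash
python3 -c "
from h import *
c=load('w2');T=load('top0')
for p in((320,77),(320,177),(320,253)):print(atz(c,p,.013))
print(tri([(c,(320,177)),(T,np.array((128,426))/3+[189.7,99.7])]))"
python3 -m handwheel '2 -1 40 0 0 0 60;2 -1 40 0 0 0.007 60;2 0 40 0 0 0 60;0 0 40 0 0 0 60;0 0 25 0 0 0 60' >/dev/null
python3 -m handwheel '0 0 10 0 0 0 60;0 0 0 0 0 0 60;0 0 0 0 0 0 60;0 0 0 0 0 0 60;0 0 0 0 0 0 60' >/dev/null
python3 d.py .396 .289 .013 280 90
```

```text
[0.37727947 0.38921739 0.013     ]
[0.39751075 0.27732303 0.013     ]
[0.41567442 0.17674525 0.013     ]
(array([0.39678351, 0.27843518, 0.01743826]), [np.float64(0.5806959335844459), np.float64(0.5806959335843415)])
now [0.4   0.289 0.018] goal [0.396 0.289 0.004] time 33.4667 w 0.06009789032429141 f 0.0 [-0.167  0.277 -0.109]
turn(body) [ 0.001 -0.001 -0.   ] shift mm in current axes [ 0.218 -3.915 14.146] in goal axes [ 0.236 -3.896 14.151]
j [ 0.228  0.527 -1.106  1.967  0.565  0.997 -0.974]
```

```bash
python3 -m handwheel '0 -3 8 0 0 0 60;0 -2 7 0 0 0 60;0 0 0 0 0 0 50;0 0 0 0 0 0 40;0 0 0 0 0 0 20' >/dev/null
python3 d.py .3953 .288 .013 280 90
python3 -m handwheel '0 0 0 0 0 0 10;0 0 0 0 0 0 0;0 0 0 0 0 0 0;0 0 0 0 0 0 0;0 0 0 0 0 0 0' 40
python3 log.py; python3 d.py .3953 .288 .013 280 90
cat > t14.py <<'E'
from t6 import *
q=np.array(D[-1][0]);q=sim(q,[[.3953,.288,.25,280,90]])
g=[[.682,-.012,.25,356.5,27],[.682,-.012,.106,356.5,27]]
for L in ([[.4,.25,.25,280,27]],[[.5,.1,.25,280,90],[.5,.1,.25,280,27]],[[.4,.25,.25,280,27],[.55,.05,.25,280,27]]):
    print('--');sim(q,L+g)
E
python3 t14.py
```

```text
now [0.394 0.288 0.002] goal [0.395 0.288 0.004] time 33.8833 w 0.047318391471188784 f 0.0 [ 0.197 -0.146  0.62 ]
turn(body) [-0.001 -0.001  0.   ] shift mm in current axes [-0.275  1.526 -2.475] in goal axes [-0.276  1.529 -2.473]
j [ 0.209  0.543 -1.086  1.989  0.587  0.968 -0.997]
time: 34.3
position: [0.394, 0.2881, 0.0016]
tcp_rot: [0.643, 0.766, -0.0, -0.001]
force: [-0.1, -0.3, -0.7]
gripper_width: 0.0196
grasp_force: 40.0
now [0.394 0.288 0.002] goal [0.395 0.288 0.004] time 34.3 w 0.019581195940499962 f 39.996377443894744 [-0.067 -0.338 -0.663]
turn(body) [-0.001 -0.001  0.   ] shift mm in current axes [-0.327  1.301 -2.388] in goal axes [-0.329  1.303 -2.387]
j [ 0.209  0.543 -1.086  1.988  0.587  0.967 -0.997]
   [  0.4    0.29   0.25 280.    90.  ] err 0.0 mx 0.06 [ 0.54  0.23 -1.39  1.73  0.23  1.37 -0.72]
--
   [  0.4    0.25   0.25 280.    27.  ] err 0.0 mx 0.26 [-0.8   0.55 -0.38  1.55  0.74  2.06 -1.05]
   [  0.68  -0.01   0.25 356.5   27.  ] err 0.0 mx 0.48 [-0.21 -0.03  0.07  2.26  2.37  0.25 -0.9 ]
   [  0.68  -0.01   0.11 356.5   27.  ] err 0.0 mx 0.22 [-0.13  0.3  -0.01  2.32  2.82  0.6  -1.39]
--
   [  0.5    0.1    0.25 280.    90.  ] err 0.0 mx 0.08 [ 0.86  0.3  -1.32  1.69  0.29  1.39 -0.33]
   [  0.5    0.1    0.25 280.    27.  ] err 0.0 mx 0.11 [-0.12  0.6  -0.89  1.67  1.1   2.06 -0.97]
   [  0.68  -0.01   0.25 356.5   27.  ] err 0.0 mx 0.43 [ 0.59  0.01 -0.71  2.23  2.39  0.25 -0.92]
   [  0.68  -0.01   0.11 356.5   27.  ] err 0.0 mx 0.11 [ 0.55  0.4  -0.72  2.29  2.67  0.65 -1.03]
--
   [  0.4    0.25   0.25 280.    27.  ] err 0.0 mx 0.26 [-0.8   0.55 -0.38  1.55  0.74  2.06 -1.05]
   [  0.55   0.05   0.25 280.    27.  ] err 0.0 mx 0.04 [-0.5   0.45 -0.24  1.68  0.97  1.77 -0.77]
   [  0.68  -0.01   0.25 356.5   27.  ] err 0.0 mx 0.42 [-0.15 -0.03  0.02  2.26  2.37  0.25 -0.9 ]
   [  0.68  -0.01   0.11 356.5   27.  ] err 0.0 mx 0.21 [-0.08  0.3  -0.06  2.32  2.81  0.6  -1.37]
```

```bash
python3 -m handwheel '0 0 -15 0 0 0 0;0 0 -30 0 0 0 0;0 0 -40 0 0 0 0;0 0 -40 0 0 0 0;0 0 -40 0 0 0 0' >/dev/null
python3 -m handwheel '0 0 -40 0 0 0 0;0 0 -40 0 0 0 0;-20 7 0 0 0 0 0;-34 12 0 0 0 0 0;-34 12 0 0 0 0 0' >/dev/null
python3 -m handwheel '-34 12 0 0 0 0 0;-34 12 0 0 0 0 0;-34 12 0 0 0 0 0;-13 4 0 0 0 0 0;0 0 0 0 0 0 0' >/dev/null
python3 d.py .5 .1 .25 280 90 .0115
python3 -m handwheel '0 0 0 0 -0.1 0 0;0 0 0 0 -0.11 0 0;0 0 0 0 -0.11 0 0;0 0 0 0 -0.11 0 0;0 0 0 0 -0.11 0 0' >/dev/null
python3 -m handwheel '0 0 0 0 -0.11 0 0;0 0 0 0 -0.11 0 0;0 0 0 0 -0.11 0 0;0 0 0 0 -0.11 0 0;0 0 0 0 -0.11 0 0' >/dev/null
python3 log.py; python3 d.py .58 .05 .25 280 27 .0115
cat > t15.py <<'E'
from t6 import *
q=np.array(D[-1][0])
g=[[.682,-.012,.25,356.5,27],[.682,-.012,.106,356.5,27]]
for L in ([],[[.62,.03,.24,280,20]],[[.62,0.03,.22,280,27],[.68,-.01,.22,356.5,27]]):
    print('--');sim(q,L+g)
E
python3 t15.py
```

```text
now [0.501 0.096 0.246] goal [0.5   0.1   0.238] time 35.55 w 0.020088803128597274 f 39.99564838595688 [ 0.479  0.795 -0.881]
turn(body) [-0.002 -0.001 -0.006] shift mm in current axes [ 3.947 -0.152  7.184] in goal axes [ 3.956 -0.141  7.179]
j [ 0.855  0.28  -1.301  1.676  0.272  1.397 -0.316]
now [0.499 0.102 0.246] goal [0.582 0.04  0.245] time 36.3833 w 0.019334501702940866 f 39.99698454514146 [-0.1   -1.06  -1.565]
turn(body) [ 0.002 -0.006  0.002] shift mm in current axes [-33.742  70.588  67.97 ] in goal axes [-33.18   70.808  68.018]
j [-0.165  0.587 -0.856  1.662  1.077  2.05  -0.968]
--
   [  0.68  -0.01   0.25 356.5   27.  ] err 0.0 mx 0.44 [ 0.52  0.01 -0.65  2.23  2.39  0.25 -0.92]
   [  0.68  -0.01   0.11 356.5   27.  ] err 0.0 mx 0.11 [ 0.5   0.38 -0.66  2.29  2.68  0.65 -1.07]
--
   [  0.62   0.03   0.24 280.    20.  ] err 0.0 mx 0.07 [-0.12  0.71 -0.7   1.53  1.34  2.   -0.79]
   [  0.68  -0.01   0.25 356.5   27.  ] err 0.0 mx 0.38 [ 0.51  0.01 -0.64  2.23  2.39  0.25 -0.92]
   [  0.68  -0.01   0.11 356.5   27.  ] err 0.0 mx 0.11 [ 0.5   0.38 -0.66  2.29  2.68  0.65 -1.07]
--
   [  0.62   0.03   0.22 280.    27.  ] err 0.0 mx 0.04 [-0.07  0.69 -0.74  1.54  1.27  1.92 -0.8 ]
   [  0.68  -0.01   0.22 356.5   27.  ] err 0.0 mx 0.36 [ 0.62  0.08 -0.77  2.25  2.47  0.34 -0.97]
   [  0.68  -0.01   0.25 356.5   27.  ] err 0.0 mx 0.02 [ 0.63  0.01 -0.75  2.22  2.39  0.25 -0.92]
   [  0.68  -0.01   0.11 356.5   27.  ] err 0.0 mx 0.11 [ 0.58  0.41 -0.75  2.29  2.66  0.66 -1.01]
```

```bash
python3 -m handwheel '-6.6 21 20 0 0 0 0;-6.6 21 20 0 0 0 0;-6.6 21 20 0 0 0 0;-6.6 21 20 0 0 0 0;-6.6 21 20 0 0 0 0' >/dev/null
python3 log.py; python3 d.py .682 -.012 .235 356.5 27 .0115
```

```text
now [0.622 0.017 0.229] goal [ 0.692 -0.013  0.23 ] time 36.8 w 0.019800130510981645 f 39.99670076183975 [ 0.094  1.401 -0.725]
turn(body) [-1.185 -0.01  -0.611] shift mm in current axes [-20.156  64.303  36.178] in goal axes [-33.693 -25.077  63.921]
j [-0.05   0.668 -0.751  1.536  1.265  1.913 -0.769]
```

```bash
python3 -m handwheel '-1.1 2.9 2 -0.059 0 -0.03 0;-1.1 2.9 2 -0.059 0 -0.03 0;-1.1 2.9 2 -0.059 0 -0.03 0;-1.1 2.9 2 -0.059 0 -0.03 0;-1.1 2.9 2 -0.059 0 -0.03 0' >/dev/null
python3 -m handwheel '-1.3 1.8 2.7 -0.059 0 -0.03 0;-1.3 1.8 2.7 -0.059 0 -0.03 0;-1.3 1.8 2.7 -0.059 0 -0.03 0;-1.3 1.8 2.7 -0.059 0 -0.03 0;-1.3 1.8 2.7 -0.059 0 -0.03 0' >/dev/null
python3 -m handwheel '-1.5 0.6 3.1 -0.059 0 -0.03 0;-1.5 0.6 3.1 -0.059 0 -0.03 0;-1.5 0.6 3.1 -0.059 0 -0.03 0;-1.5 0.6 3.1 -0.059 0 -0.03 0;-1.5 0.6 3.1 -0.059 0 -0.03 0' >/dev/null
python3 log.py;python3 d.py .682 -.012 .235 356.5 27 .0115
```

```text
now [ 0.669 -0.003  0.228] goal [ 0.692 -0.013  0.23 ] time 38.05 w 0.019545688934016973 f 39.99572114087641 [ 1.538  0.018 -1.032]
turn(body) [-0.296 -0.006 -0.162] shift mm in current axes [-13.073  -0.364  21.548] in goal axes [-12.216  -8.676  20.269]
j [ 0.434  0.118 -0.861  2.187  1.686  0.762 -0.528]
```

```bash
python3 -m handwheel '-1.3 -0.4 2 -0.03 0 -0.016 0;-1.3 -0.4 2 -0.03 0 -0.016 0;-1.3 -0.4 2 -0.03 0 -0.016 0;-1.3 -0.4 2 -0.03 0 -0.016 0;-1.3 -0.4 2 -0.03 0 -0.016 0' >/dev/null
python3 -m handwheel '-1.3 -0.4 2 -0.03 0 -0.016 0;-1.3 -0.4 2 -0.03 0 -0.016 0;-1.3 -0.4 2 -0.03 0 -0.016 0;-1.3 -0.4 2 -0.03 0 -0.016 0;-1.3 -0.4 2 -0.03 0 -0.016 0' >/dev/null
python3 log.py;python3 d.py .682 -.012 .235 356.5 27 .0115
```

```text
now [ 0.691 -0.012  0.23 ] goal [ 0.692 -0.013  0.23 ] time 38.8833 w 0.019519335844868948 f 39.9966411665082 [ 0.077  0.741 -0.644]
turn(body) [ 0.003 -0.005 -0.004] shift mm in current axes [ 0.035 -0.277  1.167] in goal axes [ 0.043 -0.274  1.167]
j [ 0.624  0.047 -0.755  2.232  2.436  0.282 -0.948]
```

```bash
python3 -m handwheel '20 0 11 0 0 0 0;21 0 11 0 0 0 0;21 0 11 0 0 0 0;19 0 10 0 0 0 0;10 0 5 0 0 0 0' >/dev/null
python3 -m handwheel '5 0 2.5 0 0 0 0;0 0 0 0 0 0 0;0 0 0 0 0 0 0;0 0 0 0 0 0 0;0 0 0 0 0 0 0'
python3 -m handwheel '5 0 2.5 0 0 0 0;5 0 2.5 0 0 0 0;3.5 0 1.8 0 0 0 0;2 0 1 0 0 0 0;0 0 0 0 0 0 0'
python3 log.py; python3 d.py .6816 -.0126 .1045 356.5 27 .0115
```

```text
time: 39.72
position: [0.693, -0.0132, 0.1234]
tcp_rot: [0.028, 0.853, -0.015, 0.521]
force: [0.4, -0.2, -1.9]
gripper_width: 0.0197
grasp_force: 40.0
time: 40.13
position: [0.6924, -0.0133, 0.104]
tcp_rot: [0.028, 0.853, -0.015, 0.52]
force: [0.4, 0.5, -2.4]
gripper_width: 0.0197
grasp_force: 40.0
now [ 0.692 -0.013  0.104] goal [ 0.692 -0.013  0.099] time 40.1333 w 0.019749658857252515 f 39.99610654078424 [ 0.394  0.509 -2.434]
turn(body) [-0.    -0.005 -0.005] shift mm in current axes [4.494 0.053 1.682] in goal axes [4.502 0.077 1.659]
j [ 0.585  0.398 -0.753  2.283  2.651  0.642 -1.012]
```

```bash
python3 -m handwheel '1.4 0 0.7 0 0 0 0;1.4 0 0.7 0 0 0 0;0.9 0 0.5 0 0 0 0;0 0 0 0 0 0 0;0 0 0 0 0 0 0'
python3 -m handwheel '0.9 0 0.5 0 0 0 0;0.9 0 0.5 0 0 0 0;0 0 0 0 0 0 0;0 0 0 0 0 0 0;0 0 0 0 0 0 0'
```

```text
time: 40.55
position: [0.693, -0.0133, 0.1015]
tcp_rot: [0.028, 0.853, -0.015, 0.521]
force: [-1.0, 0.3, 3.6]
gripper_width: 0.0199
grasp_force: 40.0
time: 40.97
position: [0.694, -0.0133, 0.1008]
tcp_rot: [0.028, 0.852, -0.015, 0.522]
force: [-0.3, 0.2, 7.8]
gripper_width: 0.0197
grasp_force: 40.0
```

Seated; release, retreat, and check.

```bash
python3 -m handwheel '0 0 0 0 0 0 21;0 0 0 0 0 0 23;0 0 0 0 0 0 26;0 0 0 0 0 0 30;0 0 0 0 0 0 36'
python3 -m handwheel '0 0 0 0 0 0 42;0 0 0 0 0 0 42;0 0 -8 0 0 0 42;0 0 -15 0 0 0 42;0 0 -20 0 0 0 42' 
python3 -m handwheel '0 0 -25 0 0 0 42;0 0 -25 0 0 0 42;-5 0 -25 0 0 0 42;-10 0 -20 0 0 0 42;-10 0 -10 0 0 0 42'
python3 -m handwheel '0 0 0 0 0 0 42;0 0 0 0 0 0 42;0 0 0 0 0 0 42;0 0 0 0 0 0 42;0 0 0 0 0 0 42'
python3 - <<'E'
from h import *
S=snap('scene','s4');T=snap('top','t4')
a=cv2.resize(S['img'][120:310,220:440],None,fx=1.8,fy=1.8);b=cv2.resize(T['img'][90:280,190:410+20],None,fx=1.65,fy=1.8)
cv2.imwrite('pics/st4.png',np.hstack([a,b])[:,:,::-1])
E
```

```text
time: 41.38
position: [0.6925, -0.0133, 0.0984]
tcp_rot: [0.028, 0.853, -0.015, 0.52]
force: [0.5, 0.1, -0.4]
gripper_width: 0.031
grasp_force: 0.0
time: 41.8
position: [0.654, -0.0108, 0.1183]
tcp_rot: [0.029, 0.853, -0.014, 0.52]
force: [-1.0, -0.1, 0.5]
gripper_width: 0.0416
grasp_force: 0.0
time: 42.22
position: [0.6165, -0.0036, 0.1277]
tcp_rot: [0.022, 0.865, -0.018, 0.5]
force: [0.0, -0.1, 0.7]
gripper_width: 0.042
grasp_force: 0.0
time: 42.63
position: [0.6168, -0.0032, 0.1276]
tcp_rot: [0.021, 0.865, -0.019, 0.501]
force: [-0.5, -0.4, -0.1]
gripper_width: 0.0421
grasp_force: 0.0
```

View pics/st4.png

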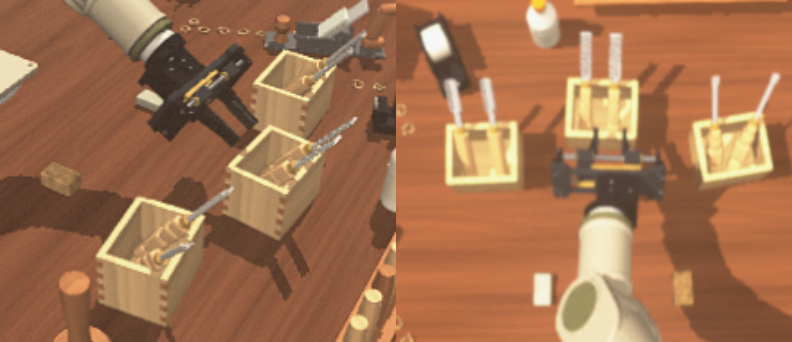

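The picture shows two tools of the same kind standing in each box: gouges at about (480,150), files at (600,100), screwdrivers at (735,140). The slip stone and sanding block are undisturbed, and the gripper touches nothing.

```bash
python3 -c "
from workcell import bot
print(bot.close_job())"
```

```text
the job is handed in; nothing more can be done
None
```

The screwdriver, gouge and file each stand handle down in the box of their own kind, beside the tool already there; the job is handed in at about 43 s, but the hand-in call returned no verdict.

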